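# Load and start the oxygen-free treatment chamber

### The arm

A 6-joint arm with a two-finger parallel gripper is mounted at the origin on the work surface. World frame = base frame: x ahead of the robot, y to its left, z up, the work surface at z = 0. Lengths are in m, angles in rad, forces in N, time in s.
With the tool pointing down it reaches from about 0.3 to 0.75 m from the base axis. Payload 8.5 kg.
Tool frame: the origin (TCP) lies midway between the tips of the shut fingers; the grasp point (between the pads) lies 19 mm behind it; z points along the fingers, y is the line along which they close (so a half turn about z gives the same grasp; the last joint's range is limited). The gripper opens to 88 mm and grips with 3 to 60 N. Pads are 18 mm wide; open, the fingers measure 123 mm over their backs; the gripper's body (75 mm by 187 mm) begins 45 mm behind the grasp point.
Start: joints at [-1.544, 0.381, 1.297, -0, 1.464, -0.215], TCP at [0.132, -0.534, 0.239] pointing down, gripper open.
Joint ranges: [-3.11, 3.11], [-0.89, 2.33], [0.22, 2.48], [-1.42, 4.56], [0.17, 2.85], [-2.88, 2.88]. Speed limits (rad/s): [2.39, 2.39, 3.14, 3.14, 3.14, 3.14].

### API

Orientations are given as [roll, pitch, yaw] about the fixed x, y, z axes, in that order (R = Rz(yaw) Ry(pitch) Rx(roll)).
In Python, from station import arm, optics gives the robot as it stands.
- The arm moves only by the shell command python3 -m crank 'ROWS'. ROWS is JSON, a list of rows, each a list of 5 numbers: the shift along the tool's x, y, z normalised to -1 to 1, where 1 is 30 mm, then the turn about the tool's z normalised to -1 to 1, where 1 is 5 degrees, then the opening, from -1 (shut) to 1 (fully open). A call has 1 to 5 rows; each row shifts and turns the commanded pose from where the row before left it, along the tool's axes as they then stand; what a row does not reach is not made up. A row lasts 1/12 s, in which the tool goes at most 41.7 mm and 7.16 degrees, less where a joint would pass 70% of its speed; a pose out of reach is approached as far as the arm can. A call with a number of a shift or a turn outside -1 to 1 is refused whole. A call with a gripper value outside its range is refused whole. The fingers move at their own pace and stop on an object; the grip force is fixed at half the most. Time passes only in rows, so rows that do not move let the fingers close. It gives the time, the measured TCP pose, the force, the opening and the grip force at its end, in the units of the state.
- arm.sense(): the state, without advancing time (a new reading comes with each control period).
- optics.get_image(name): name is "scene" or "side" or "wrist"; returns a dict with "color" (400x640x3 uint8, red, green, blue), "fov_y" (degrees; the focal length in pixels is half the picture's height over the tangent of half this angle, whatever the lens; pixels are square), "cx", "cy" (the principal point, pixels), "pose" (4x4, takes a point from camera to world coordinates); the wrist camera has in their place "hand_eye" (4x4, takes a point from camera to tool coordinates, whose origin is the TCP and whose axes are the flange's). Camera axes: x right, y down, z forward; pixel columns grow to the right and rows downward; lengths in m; the calibration is good to about 2 mm. The wrist camera is an equidistant fisheye: a pixel r from the principal point sees the ray r / f radians off the axis. A picture is of the moment at which its call begins: read the wrist's pose just before it. There is no depth.
- arm.sign_off(): hands the job in; it is judged then, once.
The state is a dict: "t": time; "joint_positions": joint angles; "qvel": joint speeds; "joint_torque": joint torques, N m; "ee_pos": TCP position; "tcp_rot": TCP orientation; "ft_force": force on the tool from outside, world axes, zero at the start; "wrist_torque": the same for the moment, N m; "opening": finger opening in m; "finger_force": force on a finger pad.
Only numpy, scipy, OpenCV 4.12 (cv2) and the standard library are available. Lean on these libraries where they do the work, as an engineer would, in place of code of your own. Each camera call takes 0.05 s, during which the arm holds its last target. There are 200 camera calls.

### The job

Change the oxygen absorber in the treatment chamber: put the spent black-capped canister from the far yellow bay into the orange bin and stand the fresh red-capped one in that bay; then stand every old find lying ready on the table (two to four of the wooden casket, green tin, terracotta idol and blue inkwell) upright in the blue-felt bays, one to a bay. When all is loaded, press the clear lid down until its catch clicks and it is fully shut, and only then press the blue, the yellow and the green key, in that order and one at a time. Never press the red key, and leave the jars and the beaker where they are.

Things in the scene. Friction and masses are not known exactly. Their poses are not given: they have to be found in the camera images.
- spent: spent oxygen-absorber canister: square aluminium block 42 x 42 mm, 46 high, black cap; 120 g; origin: centre of underside. Stands in the absorber bay at the start
- fresh: fresh oxygen-absorber canister: the same 42 x 42 x 46 mm block with a red cap; origin: centre of underside. Stands on the table
- find_casket: dark wooden miniature casket with brass band, 46 (x) x 34 (y) x 42 high mm (an old find; origin: centre of the underside; z up). May be absent
- find_tin: green tin with brass lid, 50 (x) x 36 (y) x 40 high mm (an old find; origin: centre of the underside; z up). May be absent
- find_idol: terracotta idol: base 42 x 40 mm, 12 high, torso above it 34 (x) x 30 (y) mm up to 36, round head up to 50 (an old find; origin: centre of the underside; z up). May be absent
- find_inkwell: blue ceramic square inkwell 40 x 40 mm, 34 high, with a white neck 22 across up to 46 (an old find; origin: centre of the underside; z up). May be absent
- chamber: treatment chamber, fixed white box 282 (x) x 210 (y) x 70 high mm, walls 6, floor at 6 mm, open on top; hinge on its -y side, grey key panel on its +y side (y 105 to 185 mm, 45 high). Origin: centre of the white box's underside. Four blue-felt bays, 96 x 96 mm, middles at (x, y) = (-87, -51), (-87, 51), (15, -51), (15, 51) mm; dividers 20 mm above the floor
- absorber_bay (a point): middle of the floor of the absorber bay lined in yellow at the chamber's far (+x) end, 66 mm in x by 198 mm in y
- lid (a joint): clear lid with a blue rim, rad: 0 shut, about 1.7 standing open (starts there). Stiff hinge: it stays where it is left. A spring catch at the middle of its free edge holds it up at about 0.06 until pressed past (about 10 N at the free edge), then it clicks to 0
- lid_hinge (a point): middle of the hinge line, 115 mm to -y of the chamber's middle and 70.5 mm up; turns with the lid: x along the hinge, y from hinge to free edge, z out of the lid's top face. The lid is 282 mm wide (x), reaches y -2 to 223 mm, 6.5 mm thick (z 0.5 to 6.5; the blue rim 7.5)
- lid_edge (a point): middle of the lid's free edge, on its top face, 221 mm from the hinge; turns with the lid; the blue catch tongue hangs below it
- bin_floor (a point): middle of the inner floor of the orange bin, 130 x 130 mm outside, 70 high, walls 5, fixed to the table
- key_blue (a joint): blue spring key on the panel, m pressed: 0 up, 0.006 fully down (5 N); counts as pressed past 0.004
- key_blue_top (a point): centre of the top of the blue key, 28 mm across, about 63 mm above the table; the four keys stand in a row 55 mm apart along the chamber's x, in any order
- key_yellow (a joint): yellow spring key on the panel, m pressed: 0 up, 0.006 fully down (5 N); counts as pressed past 0.004
- key_yellow_top (a point): centre of the top of the yellow key, 28 mm across, about 63 mm above the table; the four keys stand in a row 55 mm apart along the chamber's x, in any order
- key_green (a joint): green spring key on the panel, m pressed: 0 up, 0.006 fully down (5 N); counts as pressed past 0.004
- key_green_top (a point): centre of the top of the green key, 28 mm across, about 63 mm above the table; the four keys stand in a row 55 mm apart along the chamber's x, in any order
- key_red (a joint): red spring key on the panel, m pressed: 0 up, 0.006 fully down (5 N); counts as pressed past 0.004
- key_red_top (a point): centre of the top of the red key, 28 mm across, about 63 mm above the table; the four keys stand in a row 55 mm apart along the chamber's x, in any order
- cotton_jar: big white-filled glass jar, 100 mm across, 130 high; leave alone. Origin: centre of underside
- small_jar: small lidded glass jar, 44 mm across, 50 high; leave alone. Origin: centre of underside
- beaker: glass beaker, 64 mm across, 80 high; leave alone. Origin: centre of underside

How it is judged:
On the way, in this order (a step that is already met when the one before it is completed fails the run):
1. spent canister in the bin, fresh canister upright in the yellow bay and every find present upright in a bay of its own, with the lid still open and the hand off them (x of spent in the frame of bin_floor between -0.062 and 0.062 m and y of spent in the frame of bin_floor between -0.062 and 0.062 m and z of spent in the frame of bin_floor below 0.055 m and x of fresh in the frame of absorber_bay between -0.03 and 0.03 m and y of fresh in the frame of absorber_bay between -0.095 and 0.095 m and z of fresh in the frame of absorber_bay below 0.01 m and angle between each of fresh, find_casket, find_tin, find_idol, find_inkwell's own z axis and vertical below 0.15 rad and ((x of find_casket in the frame of chamber between -0.133 and -0.041 m and y of find_casket in the frame of chamber between -0.097 and -0.005 m and z of find_casket in the frame of chamber below 0.016 m) or (x of find_casket in the frame of chamber between -0.133 and -0.041 m and y of find_casket in the frame of chamber between 0.005 and 0.097 m and z of find_casket in the frame of chamber below 0.016 m) or (x of find_casket in the frame of chamber between -0.031 and 0.061 m and y of find_casket in the frame of chamber between -0.097 and -0.005 m and z of find_casket in the frame of chamber below 0.016 m) or (x of find_casket in the frame of chamber between -0.031 and 0.061 m and y of find_casket in the frame of chamber between 0.005 and 0.097 m and z of find_casket in the frame of chamber below 0.016 m)) and ((x of find_tin in the frame of chamber between -0.133 and -0.041 m and y of find_tin in the frame of chamber between -0.097 and -0.005 m and z of find_tin in the frame of chamber below 0.016 m) or (x of find_tin in the frame of chamber between -0.133 and -0.041 m and y of find_tin in the frame of chamber between 0.005 and 0.097 m and z of find_tin in the frame of chamber below 0.016 m) or (x of find_tin in the frame of chamber between -0.031 and 0.061 m and y of find_tin in the frame of chamber between -0.097 and -0.005 m and z of find_tin in the frame of chamber below 0.016 m) or (x of find_tin in the frame of chamber between -0.031 and 0.061 m and y of find_tin in the frame of chamber between 0.005 and 0.097 m and z of find_tin in the frame of chamber below 0.016 m)) and ((x of find_idol in the frame of chamber between -0.133 and -0.041 m and y of find_idol in the frame of chamber between -0.097 and -0.005 m and z of find_idol in the frame of chamber below 0.016 m) or (x of find_idol in the frame of chamber between -0.133 and -0.041 m and y of find_idol in the frame of chamber between 0.005 and 0.097 m and z of find_idol in the frame of chamber below 0.016 m) or (x of find_idol in the frame of chamber between -0.031 and 0.061 m and y of find_idol in the frame of chamber between -0.097 and -0.005 m and z of find_idol in the frame of chamber below 0.016 m) or (x of find_idol in the frame of chamber between -0.031 and 0.061 m and y of find_idol in the frame of chamber between 0.005 and 0.097 m and z of find_idol in the frame of chamber below 0.016 m)) and ((x of find_inkwell in the frame of chamber between -0.133 and -0.041 m and y of find_inkwell in the frame of chamber between -0.097 and -0.005 m and z of find_inkwell in the frame of chamber below 0.016 m) or (x of find_inkwell in the frame of chamber between -0.133 and -0.041 m and y of find_inkwell in the frame of chamber between 0.005 and 0.097 m and z of find_inkwell in the frame of chamber below 0.016 m) or (x of find_inkwell in the frame of chamber between -0.031 and 0.061 m and y of find_inkwell in the frame of chamber between -0.097 and -0.005 m and z of find_inkwell in the frame of chamber below 0.016 m) or (x of find_inkwell in the frame of chamber between -0.031 and 0.061 m and y of find_inkwell in the frame of chamber between 0.005 and 0.097 m and z of find_inkwell in the frame of chamber below 0.016 m)) and horizontal distance between find_casket and find_tin above 0.05 m and horizontal distance between each of find_casket, find_tin and find_idol above 0.05 m and horizontal distance between each of find_casket, find_tin, find_idol and find_inkwell above 0.05 m and linear speed of each of spent, fresh, find_casket, find_tin, find_idol, find_inkwell below 0.03 m/s and value of joint lid above 0.3 rad and contact force between the fingers and spent below 0.1 N and contact force between the fingers and fresh below 0.1 N and contact force between the fingers and find_casket below 0.1 N and contact force between the fingers and find_tin below 0.1 N and contact force between the fingers and find_idol below 0.1 N and contact force between the fingers and find_inkwell below 0.1 N), for 0.2 s.
2. the lid is pressed past its catch and fully shut (value of joint lid below 0.02 rad), for 0.2 s.
3. the blue key is pressed (value of joint lid below 0.02 rad and value of joint key_blue above 0.004 m), for 0.02 s.
4. then the yellow key (value of joint lid below 0.02 rad and value of joint key_yellow above 0.004 m), for 0.02 s.
5. then the green key (value of joint lid below 0.02 rad and value of joint key_green above 0.004 m), for 0.02 s.
At the end, for the whole second after the job is handed in: spent canister in the bin; fresh one upright (0.15 rad) on the yellow bay's floor; each find present upright (0.15 rad) on the floor of its own blue bay (middle within 46 mm each way); lid shut (under 0.02 rad); all keys up; everything at rest (x of spent in the frame of bin_floor between -0.062 and 0.062 m and y of spent in the frame of bin_floor between -0.062 and 0.062 m and z of spent in the frame of bin_floor below 0.055 m and x of fresh in the frame of absorber_bay between -0.03 and 0.03 m and y of fresh in the frame of absorber_bay between -0.095 and 0.095 m and z of fresh in the frame of absorber_bay below 0.01 m and angle between each of fresh, find_casket, find_tin, find_idol, find_inkwell's own z axis and vertical below 0.15 rad and ((x of find_casket in the frame of chamber between -0.133 and -0.041 m and y of find_casket in the frame of chamber between -0.097 and -0.005 m and z of find_casket in the frame of chamber below 0.016 m) or (x of find_casket in the frame of chamber between -0.133 and -0.041 m and y of find_casket in the frame of chamber between 0.005 and 0.097 m and z of find_casket in the frame of chamber below 0.016 m) or (x of find_casket in the frame of chamber between -0.031 and 0.061 m and y of find_casket in the frame of chamber between -0.097 and -0.005 m and z of find_casket in the frame of chamber below 0.016 m) or (x of find_casket in the frame of chamber between -0.031 and 0.061 m and y of find_casket in the frame of chamber between 0.005 and 0.097 m and z of find_casket in the frame of chamber below 0.016 m)) and ((x of find_tin in the frame of chamber between -0.133 and -0.041 m and y of find_tin in the frame of chamber between -0.097 and -0.005 m and z of find_tin in the frame of chamber below 0.016 m) or (x of find_tin in the frame of chamber between -0.133 and -0.041 m and y of find_tin in the frame of chamber between 0.005 and 0.097 m and z of find_tin in the frame of chamber below 0.016 m) or (x of find_tin in the frame of chamber between -0.031 and 0.061 m and y of find_tin in the frame of chamber between -0.097 and -0.005 m and z of find_tin in the frame of chamber below 0.016 m) or (x of find_tin in the frame of chamber between -0.031 and 0.061 m and y of find_tin in the frame of chamber between 0.005 and 0.097 m and z of find_tin in the frame of chamber below 0.016 m)) and ((x of find_idol in the frame of chamber between -0.133 and -0.041 m and y of find_idol in the frame of chamber between -0.097 and -0.005 m and z of find_idol in the frame of chamber below 0.016 m) or (x of find_idol in the frame of chamber between -0.133 and -0.041 m and y of find_idol in the frame of chamber between 0.005 and 0.097 m and z of find_idol in the frame of chamber below 0.016 m) or (x of find_idol in the frame of chamber between -0.031 and 0.061 m and y of find_idol in the frame of chamber between -0.097 and -0.005 m and z of find_idol in the frame of chamber below 0.016 m) or (x of find_idol in the frame of chamber between -0.031 and 0.061 m and y of find_idol in the frame of chamber between 0.005 and 0.097 m and z of find_idol in the frame of chamber below 0.016 m)) and ((x of find_inkwell in the frame of chamber between -0.133 and -0.041 m and y of find_inkwell in the frame of chamber between -0.097 and -0.005 m and z of find_inkwell in the frame of chamber below 0.016 m) or (x of find_inkwell in the frame of chamber between -0.133 and -0.041 m and y of find_inkwell in the frame of chamber between 0.005 and 0.097 m and z of find_inkwell in the frame of chamber below 0.016 m) or (x of find_inkwell in the frame of chamber between -0.031 and 0.061 m and y of find_inkwell in the frame of chamber between -0.097 and -0.005 m and z of find_inkwell in the frame of chamber below 0.016 m) or (x of find_inkwell in the frame of chamber between -0.031 and 0.061 m and y of find_inkwell in the frame of chamber between 0.005 and 0.097 m and z of find_inkwell in the frame of chamber below 0.016 m)) and horizontal distance between find_casket and find_tin above 0.05 m and horizontal distance between each of find_casket, find_tin and find_idol above 0.05 m and horizontal distance between each of find_casket, find_tin, find_idol and find_inkwell above 0.05 m and linear speed of each of spent, fresh, find_casket, find_tin, find_idol, find_inkwell below 0.03 m/s and value of joint lid below 0.02 rad and value of joint each of key_blue, key_yellow, key_green, key_red below 0.002 m); the robot touches nothing.
It fails at once if the red key is pressed (value of joint key_red above 0.003 m).
It fails at once if a key is pressed while the lid is not shut (value of joint lid above 0.05 rad and value of joint any of key_blue, key_yellow, key_green above 0.004 m).
It fails at once if two keys are pressed together (value of joint each of key_blue, key_yellow above 0.003 m or value of joint each of key_yellow, key_green above 0.003 m or value of joint each of key_blue, key_green above 0.003 m).
It fails at once if a jar or the beaker is pushed more than 5 cm or knocked over ((distance of cotton_jar from where it was at the start of the episode above 0.05 m or angle between cotton_jar's own z axis and vertical above 0.6 rad) or (distance of small_jar from where it was at the start of the episode above 0.05 m or angle between small_jar's own z axis and vertical above 0.6 rad) or (distance of beaker from where it was at the start of the episode above 0.05 m or angle between beaker's own z axis and vertical above 0.6 rad)).
Of find_casket, find_tin, find_idol, find_inkwell only 2 to 4 are there at a start; the rules pass over those that are not, and their reading is None.
At some moment in a run one of fresh, find_casket, find_tin, find_idol, find_inkwell may be knocked a few centimetres aside while the robot is not near it.
It also fails if it takes over 210 s, if anything falls off the work surface, if the arm or the gripper's body presses on something with over 40 N, if the wrist force passes 120 N, or if a joint passes its speed limit or range.

## Working session

There is one attempt and no reset: what is moved stays moved. The work goes in short steps, Python scripts to look and compute and a shell command to move; the robot and the scene stay as the last step left them, time stands still between calls to the robot, and variables do not carry over. Pictures are saved under pics/ and viewed, at most 14 in all, crops included, and the job is handed in when it is done.

```bash
ls; mkdir -p pics; python3 - <<'E'
from station import arm, optics
import cv2,numpy as np
s=arm.sense(); print({k:np.round(v,3).tolist() for k,v in s.items()})
for n in ["scene","side","wrist"]:
    d=optics.get_image(n); cv2.imwrite(f"pics/{n}0.png",d["color"][:,:,::-1])
    print(n,d["fov_y"],d["cx"],d["cy"],np.round(d.get("pose",d.get("hand_eye")),4).tolist())
E
```

```text
pics
{'t': 0.0, 'joint_positions': [-1.544, 0.381, 1.298, -0.0, 1.464, -0.215], 'qvel': [-0.0, 0.0, -0.0, 0.0, 0.002, 0.002], 'joint_torque': [-0.002, -43.793, -22.456, 0.071, 0.035, -0.0], 'ee_pos': [0.132, -0.534, 0.238], 'tcp_rot': [-3.14, -0.0, 0.242], 'ft_force': [-0.63, -1.399, -0.441], 'wrist_torque': [-0.049, -0.01, -0.01], 'finger_force': 0.0, 'opening': 0.088}
scene 43.442673659674114 320.07581434603463 203.86802733678408 [[0.0085, 0.7624, -0.6471, 1.2665], [0.9999, -0.0117, -0.0006, 0.0382], [-0.0081, -0.6471, -0.7624, 0.9827], [0.0, 0.0, 0.0, 1.0]]
side 42.64688890681694 315.0269816015684 195.1400012179122 [[-0.9062, -0.2896, 0.3082, 0.1273], [-0.4229, 0.6314, -0.65, 0.832], [-0.0063, -0.7194, -0.6946, 0.9618], [0.0, 0.0, 0.0, 1.0]]
wrist 65.70646984690485 321.4776048211626 202.01007169343194 [[-0.0008, -0.9527, -0.3039, 0.0794], [1.0, -0.0008, -0.0001, 0.0005], [-0.0001, -0.3039, 0.9527, -0.1463], [0.0, 0.0, 0.0, 1.0]]
```

View pics/scene0.png

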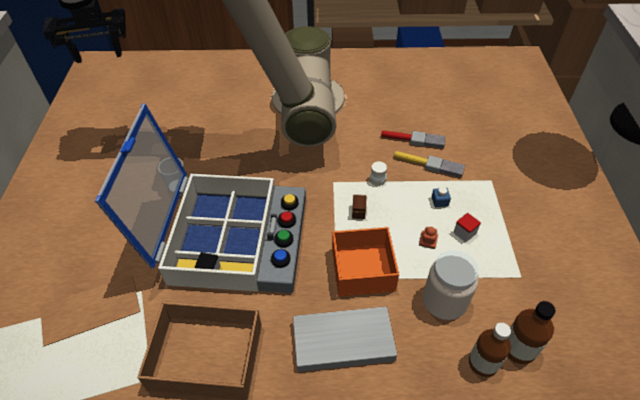

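View pics/side0.png

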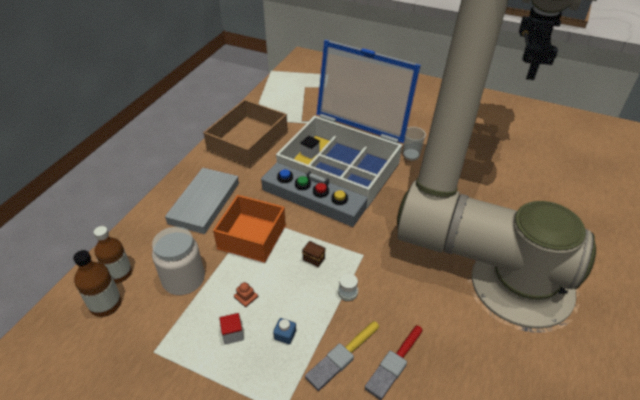

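The scene view shows: chamber with lid open at (140,185), spent at (207,262), keys yellow (289,200), red (287,218), green (283,237), blue (280,257). The bin is at (365,262), fresh at (467,227), casket at (359,206), idol at (430,236), inkwell at (441,197). There is no tin. The side view matches: casket (314,253), idol (245,293), fresh (231,327), inkwell (285,330).

```bash
cat > h.py <<'E'
from station import arm, optics
import cv2,numpy as np
from scipy.spatial.transform import Rotation as R
def T(s):
    M=np.eye(4); M[:3,:3]=R.from_euler('xyz',s["tcp_rot"]).as_matrix(); M[:3,3]=s["ee_pos"]; return M
def look(n):
    s=arm.sense(); d=optics.get_image(n)
    d["wrist"]=n=="wrist"
    if d["wrist"]: d["pose"]=T(s)@d["hand_eye"]
    d["f"]=200/np.tan(np.radians(d["fov_y"]/2)); d["bgr"]=d["color"][:,:,::-1].copy()
    d["hsv"]=cv2.cvtColor(d["bgr"],cv2.COLOR_BGR2HSV); return d
def ray(d,uv):
    x=(uv[0]-d["cx"])/d["f"]; y=(uv[1]-d["cy"])/d["f"]
    if d["wrist"]:
        r=np.hypot(x,y); k=np.sinc(r/np.pi); v=np.array([x*k,y*k,np.cos(r)])
    else: v=np.array([x,y,1.])
    v/=np.linalg.norm(v); return d["pose"][:3,3],d["pose"][:3,:3]@v
def plane(d,uv,z):
    o,v=ray(d,uv); return o+v*(z-o[2])/v[2]
def tri(obs):
    A=np.zeros((3,3));b=np.zeros(3);rs=[ray(d,u) for d,u in obs]
    for o,v in rs: P=np.eye(3)-np.outer(v,v);A+=P;b+=P@o
    p=np.linalg.solve(A,b); return p,max(np.linalg.norm(np.cross(p-o,v)) for o,v in rs)
def blob(d,lo,hi,roi=None,k=0):
    """contours (largest first) of hsv range in roi x0,y0,x1,y1; hue may wrap when lo>hi"""
    h=d["hsv"]
    if lo[0]>hi[0]: m=cv2.inRange(h,lo,(179,)+hi[1:])|cv2.inRange(h,(0,)+lo[1:],hi)
    else: m=cv2.inRange(h,lo,hi)
    if roi: z=np.zeros_like(m); x0,y0,x1,y1=roi; z[y0:y1,x0:x1]=m[y0:y1,x0:x1]; m=z
    c,_=cv2.findContours(m,cv2.RETR_EXTERNAL,cv2.CHAIN_APPROX_NONE)
    c=sorted(c,key=cv2.contourArea,reverse=True)
    return c
def cen(c):
    m=cv2.moments(c); return (m["m10"]/m["m00"],m["m01"]/m["m00"])
E
python3 - <<'E'
from h import *
S=look("scene");D=look("side")
cols={"red cap/key":((172,150,90),(6,255,255)),"yellow":((22,150,110),(34,255,255)),"blue":((100,150,40),(125,255,255)),"green":((45,80,40),(85,255,255)),"orange":((6,180,120),(16,255,255)),"black":((0,0,0),(179,255,22))}
for n,(lo,hi) in cols.items():
    for nm,d in(("scene",S),("side",D)):
        print(n,nm,[(int(cv2.contourArea(c)),tuple(np.round(cen(c),1))) for c in blob(d,lo,hi)[:7] if cv2.contourArea(c)>15])
a=np.vstack([cv2.resize(S["bgr"][165:295,90:500],None,fx=1.95,fy=1.95,interpolation=2),cv2.resize(D["bgr"][125:355,160:420],None,fx=1.45,fy=1.45)[:, :].copy() if 0 else np.zeros((0,799,3),np.uint8)])
b=cv2.resize(D["bgr"][130:350,190:420],None,fx=1.5,fy=1.5)
c=np.zeros((b.shape[0],a.shape[1],3),np.uint8);c[:,:b.shape[1]]=b
cv2.imwrite("pics/crop1.png",np.vstack([a,c]))
E
```

```text
red cap/key scene [(211, (np.float64(468.4), np.float64(222.1))), (102, (np.float64(396.4), np.float64(134.2))), (71, (np.float64(286.3), np.float64(215.8)))]
red cap/key side [(293, (np.float64(230.2), np.float64(323.6))), (266, (np.float64(409.4), np.float64(340.8))), (53, (np.float64(320.5), np.float64(186.6)))]
yellow scene [(221, (np.float64(235.9), np.float64(266.1))), (122, (np.float64(186.2), np.float64(262.9))), (117, (np.float64(410.2), np.float64(156.9))), (64, (np.float64(289.1), np.float64(198.4)))]
yellow side [(303, (np.float64(362.3), np.float64(336.1))), (58, (np.float64(302.7), np.float64(158.4))), (52, (np.float64(339.4), np.float64(194.5))), (46, (np.float64(321.7), np.float64(141.6)))]
blue scene [(7077, (np.float64(144.1), np.float64(186.9))), (805, (np.float64(418.9), np.float64(36.8))), (143, (np.float64(54.0), np.float64(68.7))), (112, (np.float64(280.1), np.float64(255.3))), (105, (np.float64(47.7), np.float64(54.8))), (60, (np.float64(102.3), np.float64(44.6))), (19, (np.float64(63.7), np.float64(55.3)))]
blue side [(542, (np.float64(374.5), np.float64(74.8
[... 473 characters left out ...]
loat64(310.5))), (203, (np.float64(206.1), np.float64(260.9))), (96, (np.float64(310.0), np.float64(12.2))), (62, (np.float64(283.4), np.float64(241.9))), (52, (np.float64(285.7), np.float64(223.3)))]
black side [(1290, (np.float64(538.9), np.float64(39.6))), (54, (np.float64(83.2), np.float64(260.9)))]Traceback (most recent call last):
  File "<stdin>", line 7, in <module>
    return _nx.concatenate(arrs, 0, dtype=dtype, casting=casting)
           ~~~~~~~~~~~~~~~^^^^^^^^^^^^^^^^^^^^^^^^^^^^^^^^^^^^^^^
ValueError: all the input array dimensions except for the concatenation axis must match exactly, but along dimension 1, the array at index 0 has size 800 and the array at index 1 has size 799
```

```bash
python3 - <<'E'
from h import *
S=look("scene");D=look("side")
pts={"fresh cap":((468.4,222.1),(230.2,323.6)),"key_red":((286.3,215.8),(320.5,186.6)),"key_yel":((289.1,198.4),(339.4,194.5)),"key_grn":((283.1,235),(302.4,180.4)),"key_blue":((280.1,255.3),(284.6,173.9)),
"spent":((206.5,257.5),(311,141)),"casket":((359,202),(314,249)),"idolhead":((430,230),(244,287)),"inkneck":((442,190),(285.5,323)),"cotton":((453,270),(176,246)),
"bin_nearL":((333,233),None)}
for n,(a,b) in pts.items():
    if b: p,e=tri([(S,a),(D,b)]); print(n,p.round(4),round(e,4))
b=blob(S,(6,180,120),(16,255,255))[0]
print("bin base rect top", [plane(S,u,.07).round(3).tolist() for u in [(333,234),(390,229),(397,268),(335,272)]])
print("chamber top corners z.07",[plane(S,u,.07).round(3).tolist() for u in [(197,175),(274,177),(262,285),(163,276)]])
a=cv2.resize(S["bgr"][165:295,90:490],None,fx=2,fy=2,interpolation=2)
b=cv2.resize(D["bgr"][130:350,190:420],None,fx=1.5,fy=1.5)
c=np.zeros((b.shape[0],a.shape[1],3),np.uint8);c[:,:b.shape[1]]=b
cv2.imwrite("pics/crop1.png",np.vstack([a,c]))
E
```

```text
fresh cap [0.5321 0.3889 0.0441] 0.0003
key_red [ 0.5249 -0.0415  0.0662] 0.0009
key_yel [ 0.47   -0.0366  0.0648] 0.0012
key_grn [ 0.5789 -0.0469  0.0631] 0.0012
key_blue [ 0.6337 -0.0515  0.0616] 0.0012
spent [ 0.6337 -0.2153  0.0557] 0.0017
casket [0.4618 0.1338 0.0397] 0.0004
idolhead [0.5535 0.296  0.042 ] 0.0015
inkneck [0.4298 0.342  0.0457] 0.0008
cotton [0.71   0.3071 0.1136] 0.0005
bin base rect top [[0.582, 0.066, 0.07], [0.57, 0.196, 0.07], [0.675, 0.201, 0.07], [0.683, 0.068, 0.07]]
chamber top corners z.07 [[0.392, -0.271, 0.07], [0.402, -0.077, 0.07], [0.713, -0.086, 0.07], [0.688, -0.299, 0.07]]
```

View pics/crop1.png

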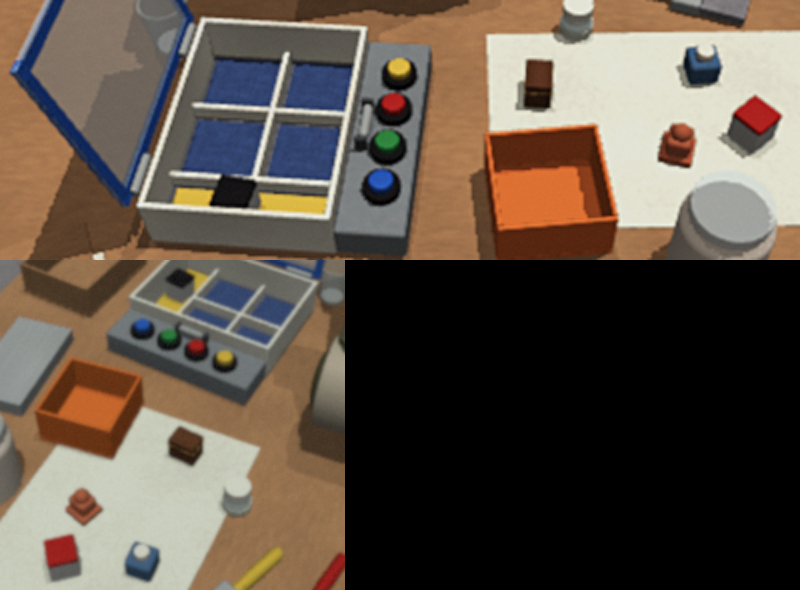

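Two views agree: three finds (casket, idol and inkwell), all standing, with heights that match. The key row gives a chamber yaw of about -0.09. I'll raise the arm and move over the chamber.

```bash
cat > go.py <<'E'
# work out shifts (units) from the present pose: go.py x y z yaw ; turn first, then shift
import sys; from h import *
x,y,z,yaw=map(float,sys.argv[1:5]); s=arm.sense(); p=np.array(s["ee_pos"]); y0=s["tcp_rot"][2]
t=-(yaw-y0); t=(t+np.pi)%(2*np.pi)-np.pi
d=np.array([x,y,z])-p; M=R.from_euler('xyz',[np.pi,0,yaw]).as_matrix()
print("at",p.round(4),"yaw",round(y0,3),"rows turn %.2f"%(t/np.radians(5)),"shift xyz",(M.T@d/.03).round(2),"j6 %.2f"%s["joint_positions"][5],"t",s["t"])
E
python3 -m crank '[[0,0,-0.95,0.95,1],[0,0,-0.95,0.95,1],[0,0,-0.95,0.95,1],[0,0,-0.95,0.95,1]]'
python3 -m crank '[[0.85,-1,0,0,1],[0.85,-1,0,0,1],[0.85,-1,0,0,1],[0.85,-1,0,0,1],[0.85,-1,0,0,1]]'
python3 -m crank '[[0.85,-1,0,0,1],[0.85,-1,0,0,1],[0.85,-1,0,0,1],[0.85,-1,0,0,1],[0.85,-1,0,0,1]]'
python3 -m crank '[[0.85,-1,0,0,1],[0.85,-1,0,0,1],[0.85,-1,0,0,1],[0,0,0,0,1],[0,0,0,0,1]]'
python3 - <<'E'
from h import *
S=look("scene")
C=[plane(S,u,.07)[:2].round(3).tolist() for u in [(191.5,175),(273,179),(253.5,272),(161.5,268.5)]]; print(C)
W=look("wrist"); cv2.imwrite("pics/w1.png",W["bgr"])
E
python3 go.py .634 -.21 .35 -.09
```

```text
t: 0.68
ee_pos: [0.1317, -0.5337, 0.3541]
tcp_rot: [-3.141, 0.0, -0.094]
ft_force: [0.2, -0.7, -0.8]
opening: 0.088
finger_force: 0.0
t: 1.1
ee_pos: [0.273, -0.3945, 0.3528]
tcp_rot: [3.141, -0.0, -0.09]
ft_force: [0.4, -1.5, 0.2]
opening: 0.088
finger_force: 0.0
t: 1.52
ee_pos: [0.4136, -0.2564, 0.3529]
tcp_rot: [3.141, -0.0, -0.09]
ft_force: [-0.4, -1.0, 0.2]
opening: 0.0882
finger_force: 0.0
t: 1.93
ee_pos: [0.4976, -0.174, 0.3524]
tcp_rot: [-3.141, 0.001, -0.086]
ft_force: [-0.5, -0.8, 0.4]
opening: 0.0884
finger_force: 0.0
[[0.392, -0.285], [0.409, -0.079], [0.681, -0.107], [0.669, -0.306]]
at [ 0.4964 -0.1757  0.3527] yaw -0.09 rows turn -0.00 shift xyz [4.67 0.72 0.09] j6 1.10 t 2.0333
```

View pics/w1.png

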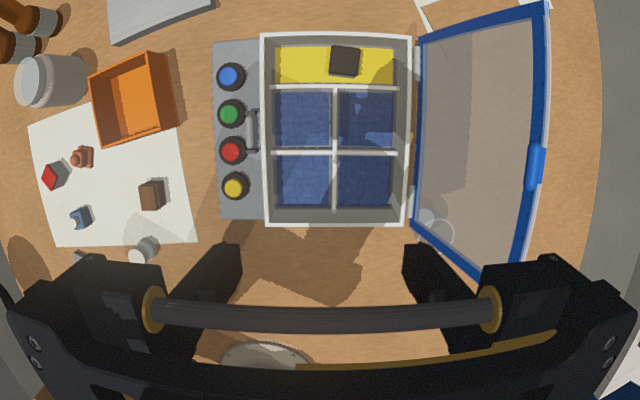

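The wrist view shows the chamber rim corners near (261,33), (411,37), (406,226) and (265,223). The spent cap is at (346,61), turned only slightly. Keys are blue (231,76), green (230,113), red (231,151) and yellow (235,186).

```bash
python3 - <<'E'
from h import *
W=look("wrist");S=look("scene")
c=np.array([plane(W,u,.07)[:2] for u in [(261,33),(411,37),(406,226),(265,223)]]) # far+y, far-y, near-y, near+y
print(c.round(4).tolist(),"centre",c.mean(0).round(4),"sides",[round(float(np.linalg.norm(c[i]-c[i-1])),3) for i in range(4)])
ux=(c[0]+c[1]-c[2]-c[3]);print("yaw",np.arctan2(ux[1],ux[0]))
b=blob(W,(0,0,0),(179,120,75),(322,40,372,82))[0]
q=cv2.boxPoints(cv2.minAreaRect(b)); print("spent px",cv2.contourArea(b),q.round(1).tolist())
Q=np.array([plane(W,u,.052)[:2] for u in q]);print(Q.round(4).tolist(),Q.mean(0),[np.linalg.norm(Q[i]-Q[i-1]).round(4) for i in range(4)],"yaws",[np.arctan2(*(Q[i]-Q[i-1])[::-1]).round(3) for i in range(4)])
k={"blue":((105,150,60),(122,255,255)),"green":((50,100,40),(85,255,255)),"red":((172,120,60),(6,255,255)),"yellow":((20,130,80),(34,255,255))}
sp={"red":(286.3,215.8),"yellow":(289.1,198.4),"green":(283.1,235),"blue":(280.1,255.3)}
for n,(lo,hi) in k.items():
    cc=blob(W,lo,hi,(212,55,252,205))
    if cc: u=cen(cc[0]);p,e=tri([(W,u),(S,sp[n])]);print(n,np.round(u,1),cv2.contourArea(cc[0]),p.round(4),round(e,4),"plane.063",plane(W,u,.063).round(4))
E
```

```text
[[0.6892, -0.1104], [0.668, -0.3169], [0.389, -0.2964], [0.4139, -0.0832]] centre [ 0.54   -0.2017] sides [0.277, 0.208, 0.28, 0.215]
yaw -0.08568402371510248
spent px 158.5 [[328.0, 72.69999694824219], [331.1000061035156, 44.79999923706055], [359.1000061035156, 47.900001525878906], [356.0, 75.80000305175781]]
[[0.6233, -0.197], [0.664, -0.2051], [0.6568, -0.2443], [0.6159, -0.2361]] [ 0.64001133 -0.22060027] [np.float64(0.0398), np.float64(0.0415), np.float64(0.0399), np.float64(0.0417)] yaws [np.float64(1.384), np.float64(-0.196), np.float64(-1.753), np.float64(2.945)]
blue [227.   75.7] 217.5 [ 0.6356 -0.0534  0.0645] 0.0014 plane.063 [ 0.6363 -0.0543  0.063 ]
green [228.  113.6] 240.0 [ 0.5806 -0.0489  0.0654] 0.0015 plane.063 [ 0.5813 -0.0496  0.063 ]
red [229.9 151.2] 259.5 [ 0.5258 -0.0439  0.0663] 0.0022 plane.063 [ 0.5265 -0.0449  0.063 ]
yellow [232.6 187.5] 243.0 [ 0.4711 -0.039   0.0653] 0.0021 plane.063 [ 0.4718 -0.0402  0.063 ]
```

```bash
python3 go.py .6407 -.2136 .09 -.19
```

```text
at [ 0.4961 -0.1763  0.3529] yaw -0.092 rows turn 1.13 shift xyz [4.97 0.31 8.76] j6 1.10 t 2.1333
```

```bash
python3 -m crank '[[0,0,0,0.57,1],[0,0,0,0.56,1],[1,0.06,0,0,1],[1,0.06,0,0,1],[1,0.06,0,0,1]]'
python3 -m crank '[[1,0.06,0.5,0,1],[0.97,0.07,0.8,0,1],[0,0,1,0,1],[0,0,1,0,1],[0,0,1,0,1]]'
python3 -m crank '[[0,0,1,0,1],[0,0,1,0,1],[0,0,1,0,1],[0,0,0.46,0,1],[0,0,0,0,1]]'
python3 go.py .6407 -.2136 .024 -.19
python3 - <<'E'
from h import *
W=look("wrist"); cv2.imwrite("pics/w2.png",W["bgr"])
E
```

```text
t: 2.55
ee_pos: [0.5843, -0.199, 0.3534]
tcp_rot: [3.141, -0.001, -0.191]
ft_force: [0.5, -0.3, 0.1]
opening: 0.0879
finger_force: 0.0
t: 2.97
ee_pos: [0.641, -0.2139, 0.222]
tcp_rot: [-3.142, 0.0, -0.19]
ft_force: [-0.0, 0.1, -0.1]
opening: 0.0879
finger_force: 0.0
t: 3.38
ee_pos: [0.6395, -0.2131, 0.1163]
tcp_rot: [-3.14, 0.007, -0.191]
ft_force: [-0.0, -0.1, -0.0]
opening: 0.0879
finger_force: 0.0
at [ 0.6395 -0.2131  0.1163] yaw -0.191 rows turn -0.01 shift xyz [0.04 0.01 3.08] j6 1.26 t 3.3833
```

View pics/w2.png

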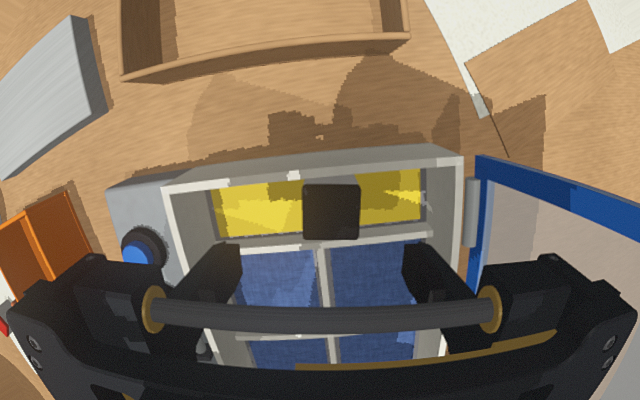

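The spent cap spans (303,184) to (360,240), square to the fingers. The tool is 26 mm higher than commanded, so I'll check that and the cap position.

```bash
python3 - <<'E'
from h import *
s=arm.sense(); print(np.round(s["joint_positions"],3),np.round(s["qvel"],3),s["ee_pos"])
W=look("wrist")
Q=np.array([plane(W,u,.052)[:2] for u in [(303,184),(360,185),(359,240),(303,239)]]);print(Q.round(4).tolist(),Q.mean(0))
E
python3 -m crank '[[0,0,0,0,1],[0,0,0.3,0,1],[0,0,0.3,0,1]]'
```

```text
[-0.497  0.695  1.086 -0.     1.364  1.265] [ 0.008 -0.04  -0.057  0.001  0.019  0.001] [ 0.64050715 -0.21343498  0.1189078 ]
[[0.6674, -0.2055], [0.659, -0.2452], [0.6165, -0.238], [0.6255, -0.1965]] [ 0.64210532 -0.22129992]
t: 3.73
ee_pos: [0.642, -0.2128, 0.1029]
tcp_rot: [3.141, -0.003, -0.189]
ft_force: [0.1, 0.2, -0.1]
opening: 0.0883
finger_force: 0.0
```

```bash
python3 -m crank '[[0,0,0.7,0,1],[0,0,0.7,0,1],[0,0,0.65,0,1],[0,0,0.4,0,1],[0,0,0,0,1]]'
python3 go.py .642 -.2136 .024 -.19
```

```text
t: 4.15
ee_pos: [0.6403, -0.2117, 0.0254]
tcp_rot: [-3.14, 0.005, -0.188]
ft_force: [-0.4, -0.4, -0.6]
opening: 0.0881
finger_force: 0.0
at [ 0.6403 -0.2117  0.0254] yaw -0.188 rows turn 0.02 shift xyz [0.07 0.05 0.05] j6 1.26 t 4.15
```

```bash
python3 -m crank '[[0,0,0,0,-1],[0,0,0,0,-1],[0,0,0,0,-1],[0,0,0,0,-1],[0,0,0,0,-1]]'
python3 -m crank '[[0,0,-0.7,0,-1],[0,0,-0.8,0,-1],[0,0,-0.8,0,-1],[0,0,-0.8,0,-1],[0,0,-0.8,0,-1]]'
python3 -m crank '[[0,-0.8,-0.6,0,-1],[0,-1,0,0,-1],[0,-1,0,0,-1],[0,-1,0,0,-1],[0,-1,0,0,-1]]'
python3 -m crank '[[0,-1,0,0,-1],[0,-1,0,0,-1],[0,0,0,0,-1]]'
python3 go.py .63 .13 .12 -.09
python3 - <<'E'
from h import *
W=look("wrist"); cv2.imwrite("pics/w3.png",W["bgr"])
S=look("scene");D=look("side")
for d in (W,S):
  c=blob(d,(5,150,50),(16,255,255))[0];q=cv2.boxPoints(cv2.minAreaRect(c));print(cv2.contourArea(c),q.round().tolist(),cv2.approxPolyDP(c,6,True)[:,0].tolist())
E
```

```text
t: 4.57
ee_pos: [0.6418, -0.2125, 0.0293]
tcp_rot: [3.141, -0.001, -0.188]
ft_force: [-0.6, -2.5, -0.6]
opening: 0.0567
finger_force: 0.5
t: 4.98
ee_pos: [0.6415, -0.2123, 0.1471]
tcp_rot: [3.141, -0.0, -0.188]
ft_force: [0.6, 1.0, 0.9]
opening: 0.0239
finger_force: 0.0
t: 5.4
ee_pos: [0.6686, -0.0695, 0.164]
tcp_rot: [3.142, -0.001, -0.189]
ft_force: [0.3, -0.3, -0.0]
opening: 0.0006
finger_force: 0.0
t: 5.65
ee_pos: [0.6801, -0.0067, 0.1639]
tcp_rot: [-3.14, -0.001, -0.183]
ft_force: [-0.3, -0.3, 0.3]
opening: 0.0004
finger_force: 0.0
at [ 0.6801 -0.0067  0.1639] yaw -0.183 rows turn -1.07 shift xyz [-2.07 -4.39  1.46] j6 1.57 t 5.65
12248.5 [[112.0, 220.0], [241.0, 172.0], [278.0, 271.0], [148.0, 319.0]] [[243, 176], [146, 207], [116, 228], [149, 296], [197, 301], [218, 269], [226, 276], [231, 269], [277, 270]]
8449.0 [[99.0, 0.0], [288.0, 0.0], [288.0, 50.0], [99.0, 50.0]] [[99, 0], [117, 50], [271, 48], [288, 29], [286, 0], [273, 0], [274, 26], [271, 0], [198, 0], [198, 9], [194, 0]]
```

View pics/w3.png

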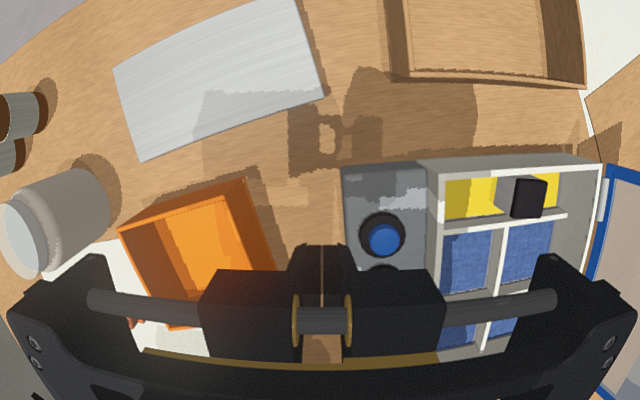

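The fingers close slowly, about 75 mm/s, so I lifted before they held. The spent canister is still upright in the bay at (527,198). I'll go back, open, and check the force before lifting.

```bash
python3 - <<'E'
from h import *
W=look("wrist")
a,b,c=[plane(W,u,.07) for u in [(118,229),(246,178),(278,268)]];print(a,b,c,np.linalg.norm(a-b),np.linalg.norm(b-c),"centre",(a+c)/2,"yaw",np.arctan2(*(b-c)[1::-1]))
b=blob(W,(0,0,0),(179,120,60),(505,170,552,222))[0];q=cv2.boxPoints(cv2.minAreaRect(b));print(cv2.contourArea(b),q.round().tolist())
print("spent top c ~",plane(W,(528,194),.052))
E
python3 -m crank '[[0,1,0,0,1],[0,1,0,0,1],[0,1,0,0,1],[0,1,0,0,1],[0,1,0,0,1]]'
python3 -m crank '[[0,1,0,0,1],[0,0.9,0,0,1],[0,0,0.3,0,1],[0,0,0.3,0,1],[0,0,0,0,1]]'
python3 go.py .642 -.2136 .024 -.19
python3 - <<'E'
from h import *
W=look("wrist"); cv2.imwrite("pics/w4.png",W["bgr"])
b=blob(W,(0,0,0),(179,120,60),(285,165,385,245))[0];q=cv2.boxPoints(cv2.minAreaRect(b));print(cv2.contourArea(b),q.round().tolist())
Q=np.array([plane(W,u,.052)[:2] for u in q]);print(Q.round(4).tolist(),Q.mean(0),"yaws",[np.arctan2(*(Q[i]-Q[i-1])[::-1]).round(3) for i in range(4)])
E
```

```text
[0.69299842 0.18996497 0.07      ] [0.71426217 0.0431552  0.07      ] [0.62923214 0.03664849 0.07      ] 0.14834167939242957 0.08527863073435066 centre [0.66111528 0.11330673 0.07      ] yaw 0.07637369548155715
1176.5 [[504.0, 216.0], [512.0, 175.0], [543.0, 180.0], [536.0, 222.0]]
spent top c ~ [ 0.64583491 -0.2210162   0.052     ]
t: 6.27
ee_pos: [0.6508, -0.1622, 0.1636]
tcp_rot: [3.141, -0.0, -0.19]
ft_force: [0.6, 0.5, -0.2]
opening: 0.0314
finger_force: 0.0
t: 6.68
ee_pos: [0.6399, -0.2153, 0.1431]
tcp_rot: [-3.14, 0.004, -0.19]
ft_force: [0.2, 0.4, 0.4]
opening: 0.0652
finger_force: 0.0
at [ 0.6399 -0.2153  0.1431] yaw -0.19 rows turn 0.00 shift xyz [ 0.06 -0.07  3.97] j6 1.26 t 6.6833
1917.5 [[303.0, 227.0], [306.0, 177.0], [352.0, 179.0], [350.0, 229.0]]
[[0.6252, -0.197], [0.6663, -0.2078], [0.6574, -0.2437], [0.6156, -0.2347]] [ 0.64111244 -0.22080426] yaws [np.float64(1.323), np.float64(-0.258), np.float64(-1.814), np.float64(2.931)]
```

```bash
python3 -m crank '[[0,0,0.8,0,1],[0,0,0.8,0,1],[0,0,0.8,0,1],[0,-0.05,0.8,0,1],[0,0,0.75,0,1]]'
python3 -m crank '[[0,0,0,0,-1],[0,0,0,0,-1],[0,0,0,0,-1],[0,0,0,0,-1],[0,0,0,0,-1]]'
python3 -m crank '[[0,0,0,0,-1],[0,0,0,0,-1],[0,0,0,0,-1],[0,0,0,0,-1],[0,0,0,0,-1]]'
```

```text
t: 7.15
ee_pos: [0.6415, -0.2125, 0.0261]
tcp_rot: [-3.142, -0.0, -0.187]
ft_force: [1.1, 0.6, 0.2]
opening: 0.0881
finger_force: 0.0
t: 7.57
ee_pos: [0.6419, -0.214, 0.0286]
tcp_rot: [3.141, -0.003, -0.188]
ft_force: [0.4, -0.2, 0.6]
opening: 0.0572
finger_force: 0.0
t: 7.98
ee_pos: [0.6416, -0.2143, 0.0278]
tcp_rot: [3.141, -0.001, -0.189]
ft_force: [-0.8, -1.2, 5.6]
opening: 0.0422
finger_force: 30.0
```

```bash
python3 -m crank '[[0,0,-0.7,0,-1],[0,0,-0.8,0,-1],[0,0,-0.8,0,-1],[0,0,-0.8,0,-1],[0,0,-0.8,0,-1]]'
python3 - <<'E'
from h import *
S=look("scene");D=look("side")
Q=np.array([plane(S,u,.07)[:2] for u in [(333.5,231.5),(391,228.5),(398.5,272.5),(334.5,279)]]);print(Q.round(4).tolist(),Q.mean(0),[np.linalg.norm(Q[i]-Q[i-1]).round(4) for i in range(4)])
# side crop x1.5 offset 190,130, y offset 260
q=[(190+x/1.5,130+(y-260)/1.5) for x,y in [(75,361),(143,377),(113,431),(38,409)]]
Q=np.array([plane(D,u,.07)[:2] for u in q]);print(Q.round(4).tolist(),Q.mean(0),[np.linalg.norm(Q[i]-Q[i-1]).round(4) for i in range(4)])
E
python3 go.py .63 .13 .15 -.19
```

```text
t: 8.4
ee_pos: [0.6409, -0.2134, 0.1445]
tcp_rot: [-3.141, 0.001, -0.188]
ft_force: [0.8, -0.1, -0.5]
opening: 0.0417
finger_force: 30.0
[[0.5748, 0.0673], [0.5681, 0.1989], [0.6864, 0.2031], [0.7007, 0.0661]] [0.63251592 0.13385504] [np.float64(0.1259), np.float64(0.1318), np.float64(0.1184), np.float64(0.1377)]
[[0.69, 0.0827], [0.5698, 0.0687], [0.5582, 0.1902], [0.6868, 0.1997]] [0.62617989 0.13532456] [np.float64(0.1171), np.float64(0.121), np.float64(0.1221), np.float64(0.129)]
at [ 0.6425 -0.2142  0.1477] yaw -0.188 rows turn 0.02 shift xyz [ -2.58 -11.19  -0.08] j6 1.26 t 8.5
```

The bin centre is (0.629, 0.134), with sides of about 125 mm. I'll carry the canister there.

```bash
python3 -m crank '[[-0.22,-0.95,-0.1,0,-1],[-0.22,-0.95,-0.1,0,-1],[-0.22,-0.95,0,0,-1],[-0.22,-0.95,0,0,-1],[-0.22,-0.95,0,0,-1]]'
python3 -m crank '[[-0.22,-0.95,0,0,-1],[-0.22,-0.95,0,0,-1],[-0.22,-0.95,0,0,-1],[-0.22,-0.95,0,0,-1],[-0.22,-0.95,0,0,-1]]'
python3 -m crank '[[-0.22,-0.95,0,0,-1],[-0.22,-0.9,0,0,-1],[0,0,0,0,-1]]'
python3 go.py .629 .134 .06 -.19
```

```text
t: 8.92
ee_pos: [0.6346, -0.0661, 0.148]
tcp_rot: [-3.141, 0.003, -0.189]
ft_force: [-0.1, -0.2, -0.9]
opening: 0.0418
finger_force: 30.0
t: 9.33
ee_pos: [0.6289, 0.0801, 0.148]
tcp_rot: [3.141, 0.003, -0.188]
ft_force: [-0.2, 0.1, -0.4]
opening: 0.0419
finger_force: 30.0
t: 9.58
ee_pos: [0.6258, 0.1402, 0.1481]
tcp_rot: [-3.141, 0.003, -0.184]
ft_force: [0.1, -0.5, -0.7]
opening: 0.0419
finger_force: 30.0
at [0.6258 0.1402 0.1481] yaw -0.184 rows turn 0.07 shift xyz [0.15 0.18 2.94] j6 1.79 t 9.5833
```

```bash
python3 -m crank '[[0.15,0.2,0.8,0,-1],[0,0,0.8,0,-1],[0,0,0.8,0,-1],[0,0,0.8,0,-1],[0,0,0.2,0,-1]]'
python3 -m crank '[[0,0,0,0,0.4],[0,0,0,0,0.4],[0,0,0,0,0.4],[0,0,0,0,0.4],[0,0,0,0,0.4]]'
python3 -m crank '[[0,0,-0.8,0,0.4],[0,0,-0.8,0,0.4],[0,0,-0.8,0,0.4],[0,0,-0.8,0,0.4],[0,0,-0.8,0,1]]'
python3 go.py .5321 .3889 .2 -.19
```

```text
t: 10.0
ee_pos: [0.628, 0.1282, 0.0427]
tcp_rot: [3.14, 0.009, -0.189]
ft_force: [-0.5, -0.0, -2.3]
opening: 0.0417
finger_force: 30.0
t: 10.42
ee_pos: [0.6311, 0.1288, 0.0492]
tcp_rot: [-3.141, -0.002, -0.188]
ft_force: [-0.5, 0.1, 0.2]
opening: 0.0619
finger_force: 0.0
t: 10.83
ee_pos: [0.6305, 0.1288, 0.17]
tcp_rot: [-3.141, -0.001, -0.188]
ft_force: [0.8, 0.3, 0.2]
opening: 0.0664
finger_force: 0.0
at [0.6305 0.1288 0.17  ] yaw -0.188 rows turn 0.02 shift xyz [-4.86 -7.9  -1.  ] j6 1.78 t 10.8333
```

```bash
python3 -m crank '[[0,0,-0.8,-0.72,1],[0,0,-0.8,-0.72,1],[0,0,-0.8,-0.72,1],[-0.9,-0.65,-0.6,0,1],[-0.9,-0.65,-0.6,0,1]]'
python3 -m crank '[[-1,-0.7,0,0,1],[-1,-0.7,0,0,1],[-1,-0.7,0,0,1],[-1,-0.7,0,0,1],[-0.9,-0.6,0,0,1]]'
python3 -m crank '[[0,-0.3,0,0,1],[0,0,0,0,1]]'
python3 go.py .5321 .3889 .2 0
python3 - <<'E'
from h import *
W=look("wrist"); cv2.imwrite("pics/w5.png",W["bgr"])
S=look("scene"); cv2.imwrite("pics/s5.png",S["bgr"])
E
```

```text
t: 11.25
ee_pos: [0.5764, 0.1673, 0.2772]
tcp_rot: [-3.141, -0.001, -0.002]
ft_force: [0.3, 1.5, 0.4]
opening: 0.088
finger_force: 0.0
t: 11.67
ee_pos: [0.4275, 0.2706, 0.2768]
tcp_rot: [-3.141, -0.001, 0.0]
ft_force: [-0.4, 0.2, 0.5]
opening: 0.0884
finger_force: 0.0
t: 11.83
ee_pos: [0.4287, 0.2801, 0.277]
tcp_rot: [-3.141, -0.002, 0.003]
ft_force: [-0.1, -0.5, -0.6]
opening: 0.088
finger_force: 0.0
at [0.4287 0.2801 0.277 ] yaw 0.003 rows turn 0.03 shift xyz [ 3.45 -3.63  2.57] j6 1.92 t 11.8333
```

View pics/w5.png

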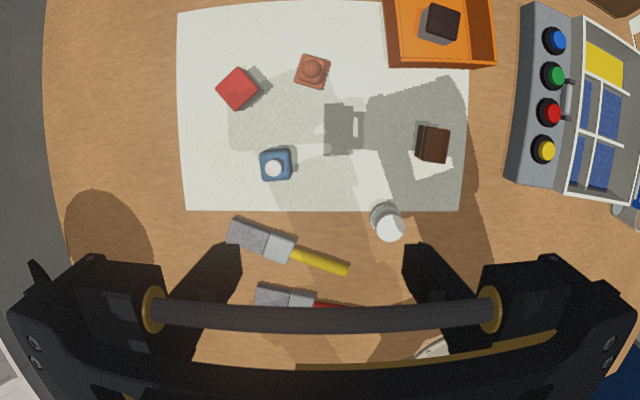

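The spent canister is in the bin at (440,22). Fresh is at (238,89) and turned about 45° in the picture, with idol (311,71), inkwell (275,165) and casket (433,144).

```bash
cat > meas.py <<'E'
from h import *
W=look("wrist");S=look("scene")
spec={"fresh":((165,120,80),(8,255,255),(200,50,275,125),.046,(468,222)),
"idol":((3,90,60),(14,255,255),(285,40,340,100),.012,(430,230)),
"inkwell":((100,90,50),(125,255,255),(245,135,305,195),.034,(442,190)),
"casket":((0,60,15),(20,255,95),(405,115,460,170),.042,(359,202))}
def rect(d,c,z):
    q=cv2.boxPoints(cv2.minAreaRect(c));Q=np.array([plane(d,u,z)[:2] for u in q])
    L=[np.linalg.norm(Q[i]-Q[i-1]) for i in range(4)]; e=Q[1]-Q[0]; a=np.arctan2(e[1],e[0])
    print("   area",cv2.contourArea(c),"px",np.mean(q,0).round(1),"c",Q.mean(0).round(4),"sides",np.round(L[:2],4),"yaw of side[1]",round((a+np.pi/2)%np.pi-np.pi/2,3),"=> mod90",round((a+np.pi/4)%(np.pi/2)-np.pi/4,3))
if __name__=="__main__":
  for n,(lo,hi,roi,z,sp) in spec.items():
    c=blob(W,lo,hi,roi); print(n); rect(W,c[0],z)
    p,e=tri([(W,cen(c[0])),(S,sp)]);print("   tri",p.round(4),round(e,4))
E
python3 meas.py
```

```text
fresh
   area 970.0 px [234.4  89.9] c [0.534  0.3849] sides [0.0411 0.0412] yaw of side[1] -0.892 => mod90 0.679
   tri [0.5339 0.3854 0.0468] 0.0013
idol
   area 827.0 px [309.9  72.3] c [0.5558 0.2931] sides [0.0386 0.0405] yaw of side[1] -0.302 => mod90 -0.302
   tri [0.5524 0.2934 0.0423] 0.0014
inkwell
   area 0.0 px [281. 173.] c [0.4254 0.3304] sides [0. 0.] yaw of side[1] 0.0 => mod90 0.0Traceback (most recent call last):
  File "meas.py", line 14, in <module>
    p,e=tri([(W,cen(c[0])),(S,sp)]);print("   tri",p.round(4),round(e,4))
                ~~~^^^^^^
  File "h.py", line 34, in cen
    m=cv2.moments(c); return (m["m10"]/m["m00"],m["m01"]/m["m00"])
                              ~~~~~~~~^~~~~~~~~
ZeroDivisionError: float division by zero
```

```bash
python3 go.py .534 .385 .12 .679; python3 -m crank '[[0,0,0,-0.98,1],[0,0,0,-0.98,1],[0,0,0,-0.98,1],[0,0,0,-0.98,1],[0,0,0,-0.98,1]]'
python3 -m crank '[[0,0,0,-0.98,1],[0,0,0,-0.98,1],[0,0,0,-0.9,1]]'
python3 go.py .534 .385 .12 .679
python3 - <<'E'
from h import *
W=look("wrist")
c=blob(W,(95,90,30),(130,255,255))
for k in c[:6]: print(cv2.contourArea(k),cv2.boundingRect(k))
E
```

```text
at [0.4306 0.278  0.2758] yaw -0.001 rows turn -7.79 shift xyz [ 4.92 -0.61  5.19] j6 1.91 t 12.0333
t: 12.45
ee_pos: [0.4305, 0.2778, 0.2757]
tcp_rot: [3.141, 0.0, 0.43]
ft_force: [0.1, -0.1, 0.1]
opening: 0.0882
finger_force: 0.0
t: 12.7
ee_pos: [0.4306, 0.2778, 0.2757]
tcp_rot: [-3.142, 0.0, 0.68]
ft_force: [-0.3, -0.2, -0.3]
opening: 0.0879
finger_force: 0.0
at [0.4306 0.2778 0.2757] yaw 0.68 rows turn 0.01 shift xyz [ 4.93 -0.61  5.19] j6 1.23 t 12.7
210.5 (559, 199, 16, 20)
102.5 (614, 275, 26, 23)
7.0 (560, 254, 4, 5)
0.0 (580, 381, 1, 1)
0.0 (514, 322, 1, 1)
0.0 (593, 306, 1, 1)
```

```bash
python3 -m crank '[[0.98,-0.12,0.7,0,1],[0.98,-0.12,0.7,0,1],[0.98,-0.12,0.7,0,1],[0.98,-0.12,0.7,0,1],[0.98,-0.12,0.7,0,1]]'
python3 -m crank '[[0,0,0.8,0,1],[0,0,0.8,0,1],[0,0,0,0,1]]'
python3 go.py .534 .385 .018 .679
python3 - <<'E'
from meas import *
c=blob(W,(165,120,80),(8,255,255))
for k in c[:2]: print(cv2.boundingRect(k)); rect(W,k,.046)
E
```

```text
t: 13.17
ee_pos: [0.5346, 0.385, 0.1694]
tcp_rot: [3.142, 0.0, 0.674]
ft_force: [0.6, 0.7, -0.4]
opening: 0.0881
finger_force: 0.0
t: 13.42
ee_pos: [0.5319, 0.3833, 0.1173]
tcp_rot: [-3.14, 0.009, 0.674]
ft_force: [0.7, -0.5, -0.7]
opening: 0.088
finger_force: 0.0
at [0.5319 0.3833 0.1173] yaw 0.674 rows turn -0.05 shift xyz [ 0.09 -0.    3.31] j6 1.34 t 13.4167
(292, 181, 56, 54)
   area 2781.5 px [319.5 207.5] c [0.5345 0.3866] sides [0.0419 0.0398] yaw of side[1] -0.897 => mod90 0.674
(418, 222, 9, 6)
   area 4.0 px [422.3 224.3] c [0.5743 0.3153] sides [0.0069 0.0037] yaw of side[1] 0.665 => mod90 0.665
```

```bash
python3 -m crank '[[0.05,0,0.85,0,1],[0,0,0.85,0,1],[0,0,0.85,0,1],[0,0,0.75,0,1],[0,0,0,0,1]]'
python3 -m crank '[[0,0,0,0,-1],[0,0,0,0,-1],[0,0,0,0,-1],[0,0,0,0,-1],[0,0,0,0,-1]]'
python3 -m crank '[[0,0,0,0,-1],[0,0,0,0,-1],[0,0,0,0,-1],[0,0,0,0,-1],[0,0,0,0,-1]]'
python3 go.py .6416 -.199 .18 -.088
```

```text
t: 13.93
ee_pos: [0.5333, 0.3848, 0.0219]
tcp_rot: [-3.141, 0.004, 0.676]
ft_force: [-0.6, -0.4, -0.0]
opening: 0.0881
finger_force: 0.0
t: 14.35
ee_pos: [0.5344, 0.386, 0.0252]
tcp_rot: [3.141, -0.002, 0.677]
ft_force: [-0.0, -0.1, 1.2]
opening: 0.0568
finger_force: 0.0
t: 14.77
ee_pos: [0.5341, 0.3859, 0.0243]
tcp_rot: [3.142, -0.0, 0.677]
ft_force: [-0.2, -0.2, 4.1]
opening: 0.0418
finger_force: 29.9
at [0.5341 0.3859 0.0243] yaw 0.677 rows turn 8.77 shift xyz [ 5.28 19.11 -5.19] j6 1.34 t 14.7667
```

```bash
python3 -m crank '[[0,0,-0.6,0,-1],[0,0,-0.8,0.8,-1],[0,0,-0.9,1,-1],[0,0,-0.9,1,-1],[0,0,-0.9,1,-1]]'
python3 -m crank '[[0,0,-0.9,1,-1],[0,0,-0.3,1,-1],[0,0,0,1,-1],[0,0,0,1,-1],[0,0,0,0.97,-1]]'
python3 -m crank '[[0.28,0.95,0,0,-1],[0.28,0.95,0,0,-1],[0.28,0.95,0,0,-1],[0.28,0.95,0,0,-1],[0.28,0.95,0,0,-1]]'
python3 -m crank '[[0.28,0.95,0,0,-1],[0.28,0.95,0,0,-1],[0.28,0.95,0,0,-1],[0.28,0.95,0,0,-1],[0.28,0.95,0,0,-1]]'
python3 -m crank '[[0.28,0.95,0,0,-1],[0.28,0.95,0,0,-1],[0.28,0.95,0,0,-1],[0.28,0.95,0,0,-1],[0.28,0.95,0,0,-1]]'
python3 go.py .6427 -.197 .03 -.088
```

```text
t: 15.18
ee_pos: [0.5337, 0.3857, 0.1477]
tcp_rot: [3.141, 0.001, 0.341]
ft_force: [0.3, -0.6, -0.7]
opening: 0.0423
finger_force: 29.9
t: 15.6
ee_pos: [0.5339, 0.3857, 0.1827]
tcp_rot: [3.141, 0.0, -0.092]
ft_force: [-0.2, 0.6, -1.2]
opening: 0.0419
finger_force: 29.9
t: 16.02
ee_pos: [0.5632, 0.2388, 0.1825]
tcp_rot: [3.141, 0.001, -0.088]
ft_force: [0.1, -0.1, -0.4]
opening: 0.0417
finger_force: 29.9
t: 16.43
ee_pos: [0.5925, 0.0931, 0.1826]
tcp_rot: [3.142, 0.001, -0.088]
ft_force: [0.1, -0.3, -1.1]
opening: 0.0418
finger_force: 29.9
t: 16.85
ee_pos: [0.6218, -0.0526, 0.1825]
tcp_rot: [-3.141, 0.001, -0.088]
ft_force: [0.9, 0.1, -0.9]
opening: 0.0416
finger_force: 29.9
at [ 0.6218 -0.0526  0.1825] yaw -0.088 rows turn -0.00 shift xyz [1.12 4.73 5.08] j6 1.39 t 16.85
```

```bash
python3 -m crank '[[0.24,0.95,0,0,-1],[0.24,0.95,0,0,-1],[0.24,0.95,0,0,-1],[0.24,0.95,0,0,-1],[0.16,0.93,0,0,-1]]'
python3 -m crank '[[0,0,0.6,0,-1],[0,0,0.8,0,-1],[0,0,0.8,0,-1],[0,0,0.8,0,-1],[0,0,0,0,-1]]'
python3 go.py .6427 -.197 .03 -.088
python3 - <<'E'
from h import *
W=look("wrist"); cv2.imwrite("pics/w6.png",W["bgr"])
E
```

```text
t: 17.27
ee_pos: [0.6429, -0.197, 0.1823]
tcp_rot: [-3.141, 0.001, -0.088]
ft_force: [0.1, 0.2, -1.5]
opening: 0.0418
finger_force: 29.9
t: 17.68
ee_pos: [0.6406, -0.1945, 0.0876]
tcp_rot: [-3.138, 0.009, -0.088]
ft_force: [-0.0, -0.3, -1.4]
opening: 0.0418
finger_force: 29.9
at [ 0.6406 -0.1945  0.0876] yaw -0.088 rows turn -0.00 shift xyz [0.08 0.08 1.92] j6 1.19 t 17.6833
```

View pics/w6.png

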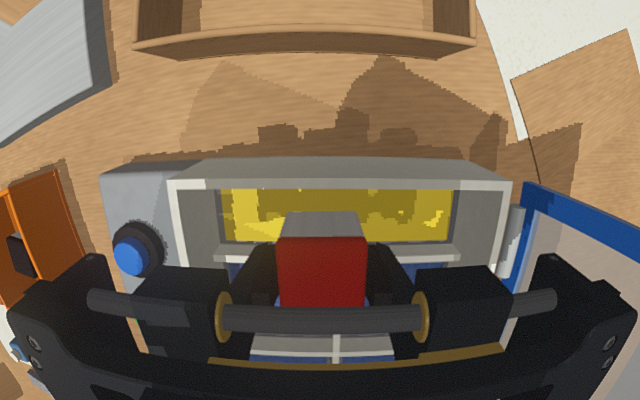

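```bash
python3 -m crank '[[0,0,0.7,0,-1],[0,0,0.7,0,-1],[0,0,0.5,0,-1],[0,0,0,0,-1],[0,0,0,0,-1]]'
python3 go.py .6427 -.197 .03 -.088
```

```text
t: 18.15
ee_pos: [0.6434, -0.1956, 0.0372]
tcp_rot: [3.141, -0.001, -0.088]
ft_force: [0.2, 0.7, -0.8]
opening: 0.0419
finger_force: 29.9
at [ 0.6434 -0.1956  0.0372] yaw -0.088 rows turn -0.00 shift xyz [-0.02  0.05  0.24] j6 1.19 t 18.15
```

```bash
python3 -m crank '[[0,0,0.12,0,-1],[0,0,0.1,0,-1],[0,0,0,0,-1]]'
python3 go.py .6427 -.197 .03 -.088
```

```text
t: 18.4
ee_pos: [0.6435, -0.1957, 0.0304]
tcp_rot: [3.141, -0.002, -0.088]
ft_force: [-0.0, 0.9, 0.1]
opening: 0.0416
finger_force: 29.9
at [ 0.6435 -0.1957  0.0304] yaw -0.088 rows turn -0.00 shift xyz [-0.02  0.05  0.01] j6 1.19 t 18.4
```

```bash
python3 -m crank '[[0,0,0.03,0,-0.5],[0,0,0,0,0.6],[0,0,0,0,0.6],[0,0,0,0,0.6],[0,0,0,0,0.6]]'
python3 -m crank '[[0,0,-0.5,0,0.6],[0,0,-0.8,0,0.6],[0,0,-0.8,0,0.6],[0,0,-0.8,0,1],[0,0,-0.8,0,1]]'
python3 -m crank '[[0,0,-0.8,0,1],[0,0,-0.8,0,1],[-1,-0.9,-0.6,0,1],[-1,-0.9,0,0,1],[-1,-0.9,0,0,1]]'
python3 -m crank '[[-0.7,-1,0,0,1],[-0.7,-1,0,0,1],[-0.7,-1,0,0,1],[-0.7,-1,0,0,1],[-0.7,-1,0,0,1]]'
python3 -m crank '[[0,-1,0,0,1],[0,-1,0,0,1],[0,-1,0,0,1],[0,-1,0,0,1],[0,0,0,0,1]]'
python3 go.py .43 .2 .27 0
python3 - <<'E'
from h import *
W=look("wrist"); cv2.imwrite("pics/w7.png",W["bgr"])
E
```

```text
t: 18.82
ee_pos: [0.6428, -0.1954, 0.0285]
tcp_rot: [-3.142, 0.0, -0.088]
ft_force: [-0.2, 0.8, -0.4]
opening: 0.0665
finger_force: 0.0
t: 19.23
ee_pos: [0.6427, -0.1954, 0.1405]
tcp_rot: [-3.141, 0.0, -0.088]
ft_force: [0.1, 0.4, 0.2]
opening: 0.0817
finger_force: 0.0
t: 19.65
ee_pos: [0.561, -0.1079, 0.2051]
tcp_rot: [3.141, -0.002, -0.089]
ft_force: [0.1, 0.1, 0.5]
opening: 0.088
finger_force: 0.0
t: 20.07
ee_pos: [0.4693, 0.0514, 0.2045]
tcp_rot: [-3.142, -0.0, -0.088]
ft_force: [0.2, 0.0, 0.1]
opening: 0.0882
finger_force: 0.0
t: 20.48
ee_pos: [0.4808, 0.1735, 0.2044]
tcp_rot: [-3.14, -0.0, -0.084]
ft_force: [-0.5, -0.5, -0.3]
opening: 0.088
finger_force: 0.0
at [0.4808 0.1735 0.2044] yaw -0.084 rows turn -0.96 shift xyz [-1.69 -0.88 -2.19] j6 1.77 t 20.4833
```

View pics/w7.png

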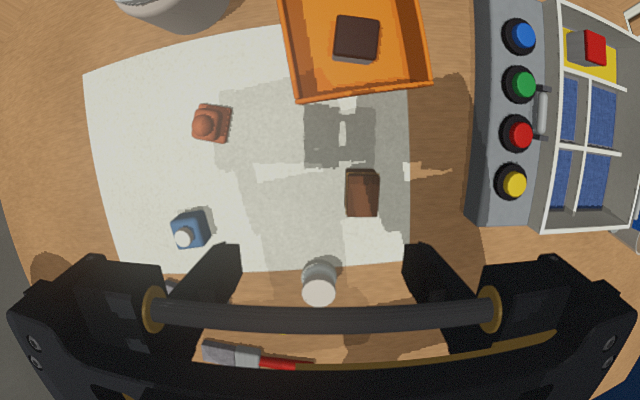

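Fresh is upright in the yellow bay at (593,47). The casket is at (362,193), nearly square to the tool. Next I'll measure its top face.

```bash
python3 - <<'E'
from meas import *
print(W["hsv"][185,362],W["hsv"][207,362],W["hsv"][165,362],W["hsv"][180,395])
c=blob(W,(0,60,10),(25,255,125),(335,155,390,225))
for k in c[:2]:print(cv2.boundingRect(k)); rect(W,k,.042); print(cv2.approxPolyDP(k,3,True)[:,0].tolist())
c=blob(W,(95,60,30),(130,255,220),(160,195,225,260));rect(W,c[0],.02);print(cv2.boundingRect(c[0]))
for u in [(320,290)]: print("jar",plane(W,u,.05))
cv2.imwrite("pics/c7.png",cv2.resize(W["bgr"][150:270,160:400],None,fx=3,fy=3,interpolation=2))
E
```

```text
[ 12 123 120] [ 12 120 121] [ 28  24 127] [ 25  22 152]
(343, 169, 35, 48)
   area 1483.5 px [360.  192.5] c [0.4684 0.1319] sides [0.0509 0.0351] yaw of side[1] 1.495 => mod90 -0.076
[[345, 169], [344, 214], [373, 216], [376, 174], [370, 169]]
   area 365.0 px [185.2 233.4] c [0.428 0.347] sides [0.0432 0.0389] yaw of side[1] -1.368 => mod90 0.203
(169, 218, 34, 31)
jar [0.35843179 0.18347876 0.05      ]
```

View pics/c7.png

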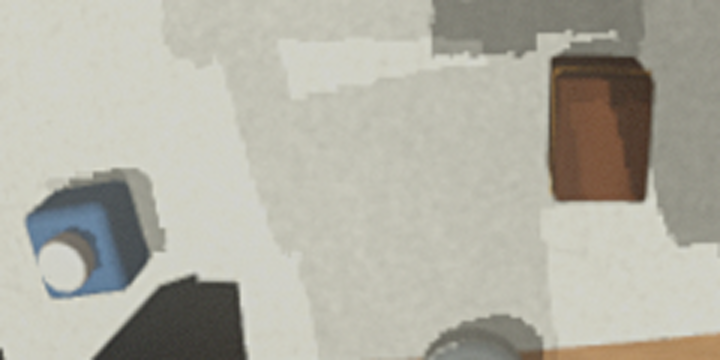

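```bash
python3 - <<'E'
from meas import *
for n,z,q in [("casket",.042,[(553,75),(652,80),(645,200),(550,198)]),("ink",.034,[(25,213),(107,183),(125,290),(50,297)])]:
    Q=np.array([plane(W,(160+x/3,150+y/3),z)[:2] for x,y in q]); print(n,Q.round(4).tolist(),"c",Q.mean(0).round(4),[np.linalg.norm(Q[i]-Q[i-1]).round(4) for i in range(4)],[np.arctan2(*(Q[i]-Q[i-1])[::-1]).round(3) for i in range(4)])
E
python3 go.py .465 .134 .12 -.07
```

```text
casket [[0.4889, 0.1449], [0.4844, 0.1109], [0.4406, 0.115], [0.4445, 0.149]] c [0.4646 0.1299] [np.float64(0.0446), np.float64(0.0343), np.float64(0.044), np.float64(0.0342)] [np.float64(-0.091), np.float64(-1.703), np.float64(3.049), np.float64(1.456)]
ink [[0.452, 0.3557], [0.4615, 0.3157], [0.4163, 0.3187], [0.4147, 0.3543]] c [0.4361 0.3361] [np.float64(0.0373), np.float64(0.041), np.float64(0.0453), np.float64(0.0356)] [np.float64(0.037), np.float64(-1.336), np.float64(3.075), np.float64(1.616)]
at [0.4811 0.1688 0.2044] yaw -0.089 rows turn -0.22 shift xyz [-0.45  1.19  2.81] j6 1.76 t 20.7333
```

```bash
python3 -m crank '[[-0.46,0.63,0,0,1],[0,0.64,0.8,0,1],[0,0,0.8,0,1],[0,0,0.8,0,1],[0,0,0,0,1]]'
python3 -m crank '[[0,0,0.8,0,1],[0,0,0.8,0,1],[0,0,0.8,0,1],[0,0,0.7,0,1],[0,0,0,0,1]]'
python3 go.py .464 .132 .018 -.09
```

```text
t: 21.15
ee_pos: [0.4621, 0.1316, 0.1293]
tcp_rot: [3.141, 0.007, -0.09]
ft_force: [-0.5, -0.6, -0.7]
opening: 0.0885
finger_force: 0.0
t: 21.57
ee_pos: [0.463, 0.1323, 0.0376]
tcp_rot: [3.141, 0.005, -0.089]
ft_force: [-0.7, 0.4, -1.8]
opening: 0.0883
finger_force: 0.0
at [0.463  0.1323 0.0376] yaw -0.089 rows turn 0.01 shift xyz [0.03 0.01 0.65] j6 1.69 t 21.5667
```

```bash
python3 -m crank '[[0,0,0.5,0,1],[0,0,0.25,0,1],[0,0,0,0,-1],[0,0,0,0,-1],[0,0,0,0,-1]]'
python3 -m crank '[[0,0,0,0,-1],[0,0,0,0,-1],[0,0,0,0,-1],[0,0,0,0,-1],[0,0,0,0,-1]]'
python3 -m crank '[[0,0,0,0,-1],[0,0,0,0,-1],[0,0,0,0,-1]]'
python3 go.py .5594 -.1505 .15 1.48
```

```text
t: 21.98
ee_pos: [0.4646, 0.1329, 0.018]
tcp_rot: [-3.141, -0.002, -0.088]
ft_force: [0.0, 0.3, -0.1]
opening: 0.0702
finger_force: 0.0
t: 22.4
ee_pos: [0.464, 0.133, 0.017]
tcp_rot: [-3.142, -0.0, -0.088]
ft_force: [-0.4, -0.6, 0.7]
opening: 0.0373
finger_force: 0.0
t: 22.65
ee_pos: [0.464, 0.1329, 0.017]
tcp_rot: [3.142, -0.0, -0.088]
ft_force: [0.3, -1.0, 3.0]
opening: 0.0336
finger_force: 30.0
at [0.464  0.1329 0.017 ] yaw -0.088 rows turn -17.97 shift xyz [-9.12  4.02 -4.43] j6 1.69 t 22.65
```

```bash
python3 -m crank '[[0,0,-0.6,0,-1],[0,0,-0.8,-0.8,-1],[0,0,-0.9,-1,-1],[0,0,-0.9,-1,-1],[0,0,-0.9,-1,-1]]'
python3 -m crank '[[0,0,-0.7,-1,-1],[0,0,0,-1,-1],[0,0,0,-1,-1],[0,0,0,-1,-1],[0,0,0,-1,-1]]'
python3 -m crank '[[0,0,0,-1,-1],[0,0,0,-1,-1],[0,0,0,-1,-1],[0,0,0,-1,-1],[0,0,0,-1,-1]]'
python3 -m crank '[[0,0,0,-1,-1],[0,0,0,-1,-1],[0,0,0,-1,-1],[0,0,0,-1,-1],[0,0,0,-0.2,-1]]'
python3 go.py .5504 -.2521 .023 1.48
```

```text
t: 23.07
ee_pos: [0.4636, 0.133, 0.141]
tcp_rot: [-3.141, 0.001, 0.248]
ft_force: [0.0, 0.1, -0.9]
opening: 0.0336
finger_force: 30.0
t: 23.48
ee_pos: [0.4637, 0.133, 0.1608]
tcp_rot: [-3.141, 0.0, 0.684]
ft_force: [0.2, 0.3, -0.2]
opening: 0.0336
finger_force: 30.0
t: 23.9
ee_pos: [0.4637, 0.133, 0.1606]
tcp_rot: [-3.141, 0.0, 1.121]
ft_force: [0.6, 0.4, -1.0]
opening: 0.0336
finger_force: 30.0
t: 24.32
ee_pos: [0.4637, 0.133, 0.1606]
tcp_rot: [-3.141, 0.0, 1.486]
ft_force: [-0.1, -0.5, -1.3]
opening: 0.0338
finger_force: 30.0
at [0.4637 0.133  0.1606] yaw 1.486 rows turn 0.07 shift xyz [-12.52   4.04   4.59] j6 0.12 t 24.3167
```

```bash
python3 -m crank '[[-0.95,0.31,0,0,-1],[-0.95,0.31,0,0,-1],[-0.95,0.31,0,0,-1],[-0.95,0.31,0,0,-1],[-0.95,0.31,0,0,-1]]'
python3 -m crank '[[-0.95,0.31,0,0,-1],[-0.95,0.31,0,0,-1],[-0.95,0.31,0,0,-1],[-0.95,0.31,0,0,-1],[-0.95,0.31,0,0,-1]]'
python3 -m crank '[[-0.95,0.31,0,0,-1],[-0.95,0.31,0,0,-1],[-0.95,0.31,0,0,-1],[0,0,0,0,-1]]'
python3 go.py .5504 -.2521 .023 1.48
python3 - <<'E'
from h import *
W=look("wrist"); cv2.imwrite("pics/w8.png",W["bgr"])
E
```

```text
t: 24.73
ee_pos: [0.4978, -0.0144, 0.1608]
tcp_rot: [-3.141, -0.0, 1.481]
ft_force: [-0.1, 0.9, -1.5]
opening: 0.0336
finger_force: 30.0
t: 25.15
ee_pos: [0.5315, -0.1605, 0.1607]
tcp_rot: [-3.141, -0.0, 1.48]
ft_force: [0.7, 0.6, -1.7]
opening: 0.0337
finger_force: 30.0
t: 25.48
ee_pos: [0.5523, -0.2515, 0.1601]
tcp_rot: [3.141, 0.001, 1.477]
ft_force: [-2.0, 0.3, -1.4]
opening: 0.0339
finger_force: 30.0
at [ 0.5523 -0.2515  0.1601] yaw 1.477 rows turn -0.04 shift xyz [-0.03 -0.06  4.57] j6 -0.53 t 25.4833
```

View pics/w8.png

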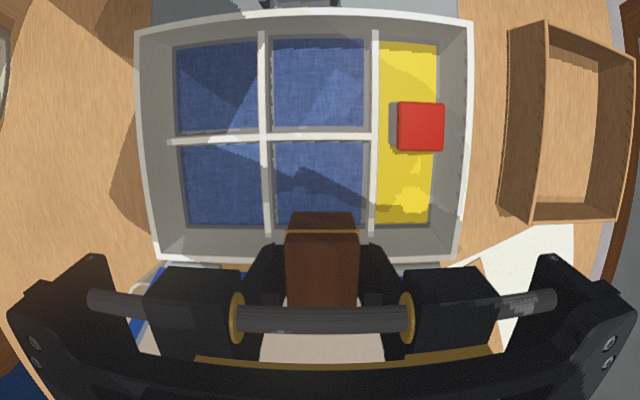

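The casket is held squarely at the middle bay's column (320). I'll check the bays against the floor before lowering.

```bash
python3 - <<'E'
from h import *
W=look("wrist")
def ch(p): d=p[:2]-np.array([.540,-.200]);c,s=np.cos(-.088),np.sin(-.088);return (np.array([c*d[0]+s*d[1],-s*d[0]+c*d[1]])*1000).round(1)
for u,z in [((179,143),.006),((262,142),.006),((262,226),.006),((188,225),.006),((276,44),.006),((362,44),.006),((367,129),.006),((274,129),.006),((264,137),.026),((373,136),.026),((141,37),.07),((472,25),.07),((455,257),.07),((161,257),.07)]: print(u,ch(plane(W,u,z)))
print("fresh",ch(plane(W,(421,126),.052)))
E
```

```text
(179, 143) [-131.6    0.4]
(262, 142) [-41.6  -2.8]
(262, 226) [-46.7 -91.3]
(188, 225) [-132.7  -91.1]
(276, 44) [-26.   93.5]
(362, 44) [56.  92.8]
(367, 129) [61.   9.1]
(274, 129) [-29.2   9.7]
(264, 137) [-35.6   4. ]
(373, 136) [63.8  4.2]
(141, 37) [-134.3  101.9]
(472, 25) [139.5 105.5]
(455, 257) [139.3 -98.4]
(161, 257) [-136.5  -98.6]
fresh [100.8  16.5]
```

```bash
python3 -m crank '[[0.1,0,0.7,0,-1],[0,0,0.8,0,-1],[0,0,0.8,0,-1],[0,0,0.8,0,-1],[0,0,0.7,0,-1]]'
python3 -m crank '[[0,0,0.4,0,-1],[0,0,0,0,-1]]'
python3 go.py .5524 -.2491 .023 1.48
```

```text
t: 26.0
ee_pos: [0.5516, -0.2419, 0.0457]
tcp_rot: [-3.141, -0.001, 1.483]
ft_force: [0.2, 0.6, -1.5]
opening: 0.0336
finger_force: 30.0
t: 26.17
ee_pos: [0.5508, -0.2415, 0.0324]
tcp_rot: [-3.137, -0.003, 1.483]
ft_force: [-0.6, 0.4, -1.5]
opening: 0.0337
finger_force: 30.0
at [ 0.5508 -0.2415  0.0324] yaw 1.483 rows turn 0.03 shift xyz [-0.25  0.08  0.31] j6 -0.52 t 26.1667
```

```bash
python3 -m crank '[[-0.2,0,0.2,0,-1],[0,0,0.15,0,-1],[0,0,0,0,-1],[0,0,0,0,-1]]'
python3 go.py .5524 -.2491 .023 1.48
```

```text
t: 26.5
ee_pos: [0.5517, -0.2498, 0.0249]
tcp_rot: [3.141, 0.0, 1.482]
ft_force: [0.0, 0.0, -0.5]
opening: 0.0337
finger_force: 30.0
at [ 0.5517 -0.2498  0.0249] yaw 1.482 rows turn 0.03 shift xyz [0.03 0.02 0.06] j6 -0.53 t 26.5
```

```bash
python3 -m crank '[[0,0,0.06,0,-0.4],[0,0,0,0,0.13],[0,0,0,0,0.13],[0,0,0,0,0.13],[0,0,0,0,0.13]]'
python3 -m crank '[[0,0,-0.5,0,0.13],[0,0,-0.8,0,0.13],[0,0,-0.8,0,0.13],[0,0,-0.8,0,0.13],[0,0,-0.8,0,0.5]]'
python3 -m crank '[[0,0,-0.8,0,1],[0,0,-0.8,0,1],[1,-0.33,-0.6,0,1],[1,-0.33,0,0,1],[1,-0.33,-0.3,0,1]]'
python3 -m crank '[[1,-0.33,-0.4,0,1],[1,-0.33,-0.4,0,1],[1,-0.33,-0.4,0,1],[1,-0.33,-0.4,0,1],[1,-0.33,0,0,1]]'
python3 -m crank '[[1,-0.33,0,0,1],[1,-0.33,0,0,1],[1,-0.33,0,0,1],[1,-0.33,0,0,1],[1,-0.33,0,0,1]]'
python3 -m crank '[[1,-0.33,0,0,1],[1,-0.33,0,0,1],[1,-0.33,0,0,1],[1,-0.33,0,0,1],[0,0,0,0,1]]'
python3 go.py .433 .336 .12 1.48
python3 - <<'E'
from h import *
W=look("wrist"); cv2.imwrite("pics/w9.png",W["bgr"])
E
```

```text
t: 26.92
ee_pos: [0.5517, -0.2498, 0.0229]
tcp_rot: [3.141, 0.0, 1.483]
ft_force: [0.7, 0.4, 0.9]
opening: 0.0494
finger_force: 0.0
t: 27.33
ee_pos: [0.5515, -0.2496, 0.1349]
tcp_rot: [3.142, 0.0, 1.483]
ft_force: [-0.2, 0.2, 0.3]
opening: 0.0546
finger_force: 0.0
t: 27.75
ee_pos: [0.5292, -0.1565, 0.2085]
tcp_rot: [-3.141, -0.0, 1.482]
ft_force: [0.6, 0.4, 0.5]
opening: 0.0871
finger_force: 0.0
t: 28.17
ee_pos: [0.4938, -0.0024, 0.259]
tcp_rot: [3.137, 0.001, 1.483]
ft_force: [0.6, -0.5, -0.0]
opening: 0.0885
finger_force: 0.0
t: 28.58
ee_pos: [0.457, 0.1515, 0.2569]
tcp_rot: [3.141, -0.0, 1.483]
ft_force: [0.9, -0.5, -0.3]
opening: 0.088
finger_force: 0.0
t: 29.0
ee_pos: [0.4272, 0.2769, 0.2567]
tcp_rot: [-3.141, -0.001, 1.487]
ft_force: [0.1, -0.5, -0.8]
opening: 0.0885
finger_force: 0.0
at [0.4272 0.2769 0.2567] yaw 1.487 rows turn 0.08 shift xyz [1.98 0.01 4.56] j6 0.43 t 29.0
```

View pics/w9.png

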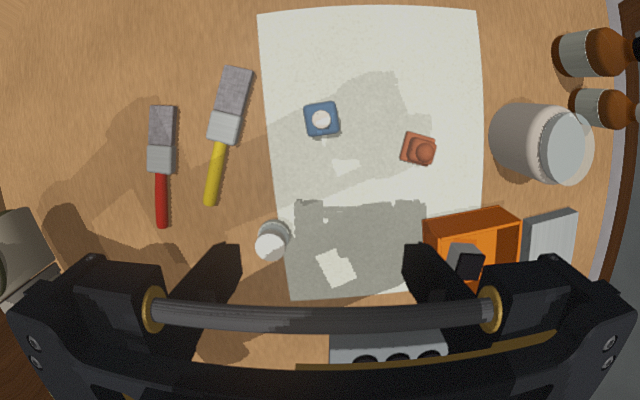

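The inkwell is at (321,119), nearly square to the tool. The idol is at (419,149), and the small jar at (270,240) is clear.

```bash
python3 - <<'E'
from meas import *
c=blob(W,(95,50,20),(130,255,255),(295,95,350,145))
for k in c[:2]:
    print(cv2.boundingRect(k)); rect(W,k,.030); print(cv2.approxPolyDP(k,3,True)[:,0].tolist())
n=blob(W,(0,0,185),(179,60,255),(308,105,335,133));print("neck",cv2.contourArea(n[0]),cen(n[0]),plane(W,cen(n[0]),.046),tri([(W,cen(n[0])),(S,(442,188.5))]))
c=blob(W,(2,70,50),(16,255,255),(390,120,450,175))[0]; print("idol",cv2.boundingRect(c)); rect(W,c,.008); print(cv2.approxPolyDP(c,3,True)[:,0].tolist())
E
```

```text
(303, 99, 35, 35)
   area 923.0 px [320.2 116.6] c [0.4327 0.3411] sides [0.0382 0.0377] yaw of side[1] 0.095 => mod90 0.095
[[332, 100], [303, 105], [308, 133], [337, 128]]
neck 213.0 (320.0399061032864, 116.91079812206573) [0.43257475 0.341169   0.046     ] (array([0.43251781, 0.34115327, 0.05355833]), np.float64(0.00029192096270376543))
idol (399, 129, 37, 36)
   area 876.5 px [417.8 147.1] c [0.5583 0.2925] sides [0.0471 0.039 ] yaw of side[1] 1.264 => mod90 -0.307
[[407, 129], [399, 156], [426, 164], [435, 147], [433, 137]]
```

```bash
python3 -m crank '[[0,0,0,-0.7,1],[0,0,0,-0.7,1],[0,0,0,-0.65,1],[0,0,0,0,1]]'
python3 go.py .4325 .341 .012 1.666
```

```text
t: 29.48
ee_pos: [0.4293, 0.2718, 0.2567]
tcp_rot: [3.141, 0.0, 1.662]
ft_force: [-1.0, 0.8, -0.3]
opening: 0.0882
finger_force: 0.0
at [0.4293 0.2718 0.2567] yaw 1.662 rows turn -0.05 shift xyz [2.29 0.33 8.16] j6 0.24 t 29.4833
```

```bash
python3 -m crank '[[0.76,0.11,0.3,0,1],[0.76,0.11,0.8,0,1],[0.76,0.11,0.8,0,1],[0,0,0.8,0,1],[0,0,0.8,0,1]]'
python3 -m crank '[[0,0,0.8,0,1],[0,0,0.8,0,1],[0,0,0.8,0,1],[0,0,0.8,0,1],[0,0,0,0,1]]'
python3 go.py .4325 .341 .012 1.666
```

```text
t: 29.9
ee_pos: [0.4327, 0.3421, 0.1504]
tcp_rot: [3.141, -0.0, 1.66]
ft_force: [-0.2, -0.3, 0.2]
opening: 0.0883
finger_force: 0.0
t: 30.32
ee_pos: [0.4311, 0.3402, 0.052]
tcp_rot: [-3.135, 0.003, 1.658]
ft_force: [0.2, -0.3, -0.5]
opening: 0.088
finger_force: 0.0
at [0.4311 0.3402 0.052 ] yaw 1.658 rows turn -0.09 shift xyz [0.02 0.05 1.33] j6 0.36 t 30.3167
```

```bash
python3 -m crank '[[0,0,0.6,0,1],[0,0,0.5,0,1],[0,0,0.25,0,1],[0,0,0,0,1]]'
python3 -m crank '[[0,0,0,0,-1],[0,0,0,0,-1],[0,0,0,0,-1],[0,0,0,0,-1],[0,0,0,0,-1]]'
python3 -m crank '[[0,0,0,0,-1],[0,0,0,0,-1],[0,0,0,0,-1],[0,0,0,0,-1],[0,0,0,0,-1]]'
python3 go.py .5614 -.1475 .16 1.482
```

```text
t: 30.65
ee_pos: [0.4325, 0.3415, 0.0148]
tcp_rot: [-3.14, 0.001, 1.66]
ft_force: [0.5, 0.0, -0.1]
opening: 0.088
finger_force: 0.0
t: 31.07
ee_pos: [0.4326, 0.3422, 0.0156]
tcp_rot: [3.141, -0.0, 1.662]
ft_force: [-0.2, -0.3, 1.0]
opening: 0.0569
finger_force: 0.0
t: 31.48
ee_pos: [0.4324, 0.3421, 0.0152]
tcp_rot: [-3.142, -0.0, 1.662]
ft_force: [0.1, -0.6, 2.4]
opening: 0.0395
finger_force: 30.0
at [0.4324 0.3421 0.0152] yaw 1.662 rows turn 2.06 shift xyz [-15.87   5.73  -4.83] j6 0.36 t 31.4833
```

```bash
python3 -m crank '[[0,0,-0.6,0,-1],[0,0,-0.8,0.5,-1],[0,0,-0.9,0.8,-1],[0,0,-0.9,0.76,-1],[0,0,-0.9,0,-1]]'
python3 -m crank '[[-0.93,0.337,-0.7,0,-1],[-0.93,0.337,0,0,-1],[-0.93,0.337,0,0,-1],[-0.93,0.337,0,0,-1],[-0.93,0.337,0,0,-1]]'
python3 -m crank '[[-0.93,0.337,0,0,-1],[-0.93,0.337,0,0,-1],[-0.93,0.337,0,0,-1],[-0.93,0.337,0,0,-1],[-0.93,0.337,0,0,-1]]'
python3 -m crank '[[-0.93,0.337,0,0,-1],[-0.93,0.337,0,0,-1],[-0.93,0.337,0,0,-1],[-0.93,0.337,0,0,-1],[-0.93,0.337,0,0,-1]]'
python3 -m crank '[[-0.93,0.337,0,0,-1],[-0.93,0.337,0,0,-1],[0,0,0,0,-1]]'
python3 go.py .5614 -.1475 .0215 1.482
```

```text
t: 31.9
ee_pos: [0.4321, 0.342, 0.1391]
tcp_rot: [-3.141, 0.0, 1.478]
ft_force: [1.4, 0.6, -1.8]
opening: 0.0398
finger_force: 30.0
t: 32.32
ee_pos: [0.4703, 0.1973, 0.159]
tcp_rot: [-3.141, 0.0, 1.482]
ft_force: [0.2, 1.0, -1.6]
opening: 0.0398
finger_force: 30.0
t: 32.73
ee_pos: [0.5083, 0.0538, 0.159]
tcp_rot: [-3.141, -0.0, 1.482]
ft_force: [-0.5, -0.5, -0.7]
opening: 0.0395
finger_force: 30.0
t: 33.15
ee_pos: [0.5463, -0.0896, 0.1588]
tcp_rot: [-3.141, -0.0, 1.482]
ft_force: [1.8, 0.0, -1.3]
opening: 0.0397
finger_force: 30.0
t: 33.4
ee_pos: [0.5623, -0.1502, 0.1585]
tcp_rot: [3.141, 0.001, 1.478]
ft_force: [-0.4, 0.1, -0.9]
opening: 0.0396
finger_force: 30.0
at [ 0.5623 -0.1502  0.1585] yaw 1.478 rows turn -0.05 shift xyz [ 0.09 -0.04  4.57] j6 -0.37 t 33.4
```

```bash
python3 -m crank '[[0,0,0.7,0,-1],[0,0,0.8,0,-1],[0,0,0.8,0,-1],[0,0,0.8,0,-1],[0,0,0.7,0,-1]]'
python3 -m crank '[[0,0,0.3,0,-1],[0,0,0.2,0,-1],[0,0,0,0,-1],[0,0,0,0,-1]]'
python3 go.py .5614 -.1475 .0215 1.482
```

```text
t: 33.82
ee_pos: [0.5609, -0.1449, 0.0435]
tcp_rot: [-3.14, -0.001, 1.482]
ft_force: [0.2, -0.8, -1.1]
opening: 0.0399
finger_force: 30.0
t: 34.15
ee_pos: [0.5619, -0.1456, 0.0309]
tcp_rot: [3.141, 0.0, 1.482]
ft_force: [-0.6, -0.0, -1.7]
opening: 0.0398
finger_force: 30.0
at [ 0.5619 -0.1456  0.0309] yaw 1.482 rows turn -0.00 shift xyz [-0.06 -0.01  0.31] j6 -0.37 t 34.15
```

```bash
python3 -m crank '[[0,0,0.2,0,-1],[0,0,0.12,0,-1],[0,0,0,0,-1]]'
python3 -m crank '[[0,0,0,0,-0.4],[0,0,0,0,0.18],[0,0,0,0,0.18],[0,0,0,0,0.18],[0,0,0,0,0.18]]'
python3 -m crank '[[0,0,-0.5,0,0.18],[0,0,-0.8,0,0.18],[0,0,-0.8,0,0.18],[0,0,-0.8,0,0.18],[0,0,-0.8,0,0.5]]'
python3 -m crank '[[0,0,-0.8,1,1],[0,0,-0.8,1,1],[0,0,-0.8,1,1],[0,0,-0.8,1,1],[0,0,0,1,1]]'
python3 -m crank '[[0,0,0,1,1],[0,0,0,1,1],[0,0,0,1,1],[0,0,0,1,1],[0,0,0,1,1]]'
python3 -m crank '[[0,0,0,1,1],[0,0,0,1,1],[0,0,0,1,1],[0,0,0,1,1],[0,0,0,1,1]]'
python3 -m crank '[[0,0,0,1,1],[0,0,0,1,1],[0,0,0,1,1],[0,0,0,1,1],[0,0,0,1,1]]'
python3 go.py .50 .285 .25 -.302
```

```text
t: 34.4
ee_pos: [0.5618, -0.1457, 0.0211]
tcp_rot: [3.14, 0.001, 1.482]
ft_force: [0.1, -0.3, 0.4]
opening: 0.0396
finger_force: 30.0
t: 34.82
ee_pos: [0.5615, -0.1456, 0.0205]
tcp_rot: [-3.142, -0.0, 1.482]
ft_force: [-0.2, 0.2, 0.2]
opening: 0.0519
finger_force: 0.0
t: 35.23
ee_pos: [0.5613, -0.1455, 0.1326]
tcp_rot: [-3.141, -0.0, 1.482]
ft_force: [-0.7, -0.6, 0.3]
opening: 0.0565
finger_force: 0.0
t: 35.65
ee_pos: [0.5627, -0.1461, 0.2323]
tcp_rot: [3.134, -0.001, 1.041]
ft_force: [0.2, 0.6, 0.2]
opening: 0.088
finger_force: 0.0
t: 36.07
ee_pos: [0.5614, -0.1456, 0.2274]
tcp_rot: [-3.141, 0.0, 0.605]
ft_force: [-0.7, -0.2, 0.2]
opening: 0.0882
finger_force: 0.0
t: 36.48
ee_pos: [0.5614, -0.1456, 0.2274]
tcp_rot: [-3.141, 0.0, 0.168]
ft_force: [0.6, -0.4, -0.1]
opening: 0.0882
finger_force: 0.0
t: 36.9
ee_pos: [0.5614, -0.1456, 0.2274]
tcp_rot: [-3.142, 0.0, -0.268]
ft_force: [0.2, 0.2, -0.2]
opening: 0.0883
finger_force: 0.0
at [ 0.5614 -0.1456  0.2274] yaw -0.268 rows turn 0.39 shift xyz [ -6.22 -13.09  -0.75] j6 1.38 t 36.9
```

```bash
python3 -m crank '[[0,0,-0.7,0.4,1],[-0.47,-0.99,0,0,1],[-0.47,-0.99,0,0,1],[-0.47,-0.99,0,0,1],[-0.47,-0.99,0,0,1]]'
python3 -m crank '[[-0.47,-0.99,0,0,1],[-0.47,-0.99,0,0,1],[-0.47,-0.99,0,0,1],[-0.47,-0.99,0,0,1],[-0.47,-0.99,0,0,1]]'
python3 -m crank '[[-0.47,-0.99,0,0,1],[-0.47,-0.99,0,0,1],[-0.47,-0.99,0,0,1],[-0.47,-0.99,0,0,1],[0,0,0,0,1]]'
python3 go.py .555 .293 .12 -.302
python3 - <<'E'
from h import *
W=look("wrist"); cv2.imwrite("pics/w10.png",W["bgr"])
for k in blob(W,(2,70,50),(16,255,255))[:4]: print(cv2.contourArea(k),cv2.boundingRect(k))
cv2.imwrite("pics/c10.png",cv2.resize(W["bgr"][0:250,:],None,fx=1.25,fy=1.25))
E
```

```text
t: 37.32
ee_pos: [0.542, -0.0142, 0.2485]
tcp_rot: [-3.142, 0.0, -0.299]
ft_force: [0.4, -0.2, -0.4]
opening: 0.0881
finger_force: 0.0
t: 37.73
ee_pos: [0.5182, 0.1487, 0.2485]
tcp_rot: [3.142, 0.0, -0.298]
ft_force: [-0.0, -0.2, 0.5]
opening: 0.0881
finger_force: 0.0
t: 38.15
ee_pos: [0.4983, 0.2818, 0.2483]
tcp_rot: [-3.14, 0.001, -0.294]
ft_force: [-0.4, 1.7, -0.8]
opening: 0.0882
finger_force: 0.0
at [0.4983 0.2818 0.2483] yaw -0.294 rows turn 0.10 shift xyz [ 1.69 -0.92  4.28] j6 2.17 t 38.15
80819.5 (0, 0, 640, 400)
6393.5 (191, 328, 259, 43)
4779.0 (226, 246, 191, 61)
986.5 (284, 112, 32, 33)
```

View pics/c10.png

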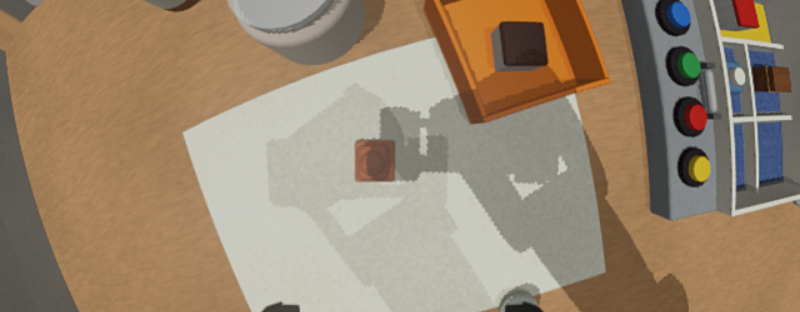

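The idol at (300,128) is square to the tool. The inkwell and casket stand in separate bays and fresh is upright.

```bash
python3 - <<'E'
from meas import *
c=blob(W,(2,70,50),(16,255,255),(270,100,330,160))[0]; rect(W,c,.012)
E
```

```text
area 978.0 px [297.5 129.5] c [0.5564 0.2929] sides [0.0412 0.038 ] yaw of side[1] 1.261 => mod90 -0.31
```

```bash
python3 -m crank '[[0.6,-0.3,0.3,0.1,1],[0.6,-0.3,0.8,0,1],[0.5,-0.33,0.8,0,1],[0,0,0.8,0,1],[0,0,0.8,0,1]]'
python3 -m crank '[[0,0,0.8,0,1],[0,0,0.8,0,1],[0,0,0.8,0,1],[0,0,0.6,0,1],[0,0,0,0,1]]'
python3 go.py .5558 .293 .016 -.306
```

```text
t: 38.72
ee_pos: [0.5579, 0.2871, 0.142]
tcp_rot: [3.141, 0.0, -0.309]
ft_force: [-0.4, 0.6, -0.2]
opening: 0.0887
finger_force: 0.0
t: 39.13
ee_pos: [0.5556, 0.2866, 0.05]
tcp_rot: [3.138, 0.006, -0.309]
ft_force: [-0.5, -0.5, 0.0]
opening: 0.0884
finger_force: 0.0
at [0.5556 0.2866 0.05  ] yaw -0.309 rows turn -0.04 shift xyz [-0.06 -0.21  1.13] j6 2.17 t 39.1333
```

```bash
python3 -m crank '[[0,-0.2,0.5,0,1],[0,0,0.5,0,1],[0,0,0.17,0,1],[0,0,0,0,1],[0,0,0,0,1]]'
python3 -m crank '[[0,0,0,0,-1],[0,0,0,0,-1],[0,0,0,0,-1],[0,0,0,0,-1],[0,0,0,0,-1]]'
python3 -m crank '[[0,0,0,0,-1],[0,0,0,0,-1],[0,0,0,0,-1],[0,0,0,0,-1],[0,0,0,0,-1]]'
python3 -m crank '[[0,0,0,0,-1],[0,0,0,0,-1]]'
python3 go.py .4598 -.1385 .16 1.482
```

```text
t: 39.55
ee_pos: [0.5591, 0.2944, 0.0191]
tcp_rot: [-3.141, -0.001, -0.307]
ft_force: [0.7, 0.3, 0.5]
opening: 0.0881
finger_force: 0.0
t: 39.97
ee_pos: [0.5587, 0.2945, 0.0187]
tcp_rot: [-3.141, -0.0, -0.307]
ft_force: [-0.6, -0.1, 0.4]
opening: 0.0569
finger_force: 0.0
t: 40.38
ee_pos: [0.5586, 0.2944, 0.0184]
tcp_rot: [3.141, 0.0, -0.307]
ft_force: [-0.8, -0.6, -0.0]
opening: 0.0296
finger_force: 30.0
t: 40.55
ee_pos: [0.5586, 0.2943, 0.0184]
tcp_rot: [3.141, 0.0, -0.307]
ft_force: [0.3, -0.5, 0.4]
opening: 0.0298
finger_force: 30.0
at [0.5586 0.2943 0.0184] yaw -0.307 rows turn -20.50 shift xyz [-14.66  -2.    -4.72] j6 2.18 t 40.55
```

```bash
python3 -m crank '[[0,0,-0.6,0,-1],[0,0,-0.8,-0.5,-1],[0,0,-0.9,-0.9,-1],[0,0,-0.9,-0.9,-1],[0,0,-0.9,-0.2,-1]]'
python3 -m crank '[[0,0,-0.7,0,-1],[0,0,0,0,-1]]'
python3 go.py .4599 -.1386 .16 -.088
```

```text
t: 40.97
ee_pos: [0.5583, 0.2944, 0.1425]
tcp_rot: [3.142, 0.001, -0.085]
ft_force: [-0.3, 0.3, -1.4]
opening: 0.0299
finger_force: 30.0
t: 41.13
ee_pos: [0.5601, 0.295, 0.167]
tcp_rot: [-3.138, -0.007, -0.089]
ft_force: [-0.1, 0.2, -0.4]
opening: 0.0298
finger_force: 30.0
at [0.5601 0.295  0.167 ] yaw -0.089 rows turn -0.01 shift xyz [-2.06 14.69  0.23] j6 1.96 t 41.1333
```

```bash
python3 -m crank '[[-0.14,0.98,0,0,-1],[-0.14,0.98,0,0,-1],[-0.14,0.98,0,0,-1],[-0.14,0.98,0,0,-1],[-0.14,0.98,0,0,-1]]'
python3 -m crank '[[-0.14,0.98,0,0,-1],[-0.14,0.98,0,0,-1],[-0.14,0.98,0,0,-1],[-0.14,0.98,0,0,-1],[-0.14,0.98,0,0,-1]]'
python3 -m crank '[[-0.14,0.98,0,0,-1],[-0.14,0.98,0,0,-1],[-0.14,0.98,0,0,-1],[-0.14,0.98,0,0,-1],[-0.14,0.97,0,0,-1]]'
python3 -m crank '[[0,0,0.7,0,-1],[0,0,0.8,0,-1],[0,0,0.8,0,-1],[0,0,0.8,0,-1],[0,0,0,0,-1]]'
python3 go.py .4599 -.1386 .0245 -.088
```

```text
t: 41.55
ee_pos: [0.5236, 0.1487, 0.1611]
tcp_rot: [3.141, 0.002, -0.089]
ft_force: [1.1, 0.0, -0.8]
opening: 0.0302
finger_force: 30.0
t: 41.97
ee_pos: [0.4897, 0.0042, 0.1613]
tcp_rot: [-3.141, 0.002, -0.089]
ft_force: [-0.1, -0.0, -1.3]
opening: 0.0295
finger_force: 30.0
t: 42.38
ee_pos: [0.4558, -0.14, 0.1614]
tcp_rot: [-3.141, 0.001, -0.089]
ft_force: [0.3, 0.2, -1.5]
opening: 0.0296
finger_force: 30.0
t: 42.8
ee_pos: [0.4544, -0.1377, 0.0653]
tcp_rot: [-3.138, 0.008, -0.089]
ft_force: [-0.8, 0.2, -1.0]
opening: 0.0295
finger_force: 30.0
at [ 0.4544 -0.1377  0.0653] yaw -0.089 rows turn -0.02 shift xyz [0.18 0.01 1.36] j6 1.12 t 42.8
```

```bash
python3 -m crank '[[0.1,0,0.5,0,-1],[0,0,0.5,0,-1],[0,0,0.3,0,-1],[0,0,0,0,-1],[0,0,0,0,-1]]'
python3 go.py .4599 -.1386 .0245 -.088
```

```text
t: 43.22
ee_pos: [0.4597, -0.1392, 0.0307]
tcp_rot: [-3.141, 0.0, -0.089]
ft_force: [-0.5, 0.4, -1.0]
opening: 0.0301
finger_force: 30.0
at [ 0.4597 -0.1392  0.0307] yaw -0.089 rows turn -0.01 shift xyz [ 0.   -0.02  0.21] j6 1.12 t 43.2167
```

```bash
python3 -m crank '[[0,0,0.13,0,-1],[0,0,0.1,0,-1],[0,0,0,0,-1]]'
python3 -m crank '[[0,0,0,0,-0.4],[0,0,0,0,0.13],[0,0,0,0,0.13],[0,0,0,0,0.13],[0,0,0,0,0.13]]'
python3 -m crank '[[0,0,-0.5,0,0.13],[0,0,-0.8,0,0.13],[0,0,-0.8,0,0.13],[0,0,-0.8,0,0.13],[0,0,-0.8,0,0.13]]'
python3 -m crank '[[0,0,-0.9,0,-1],[0,0,-0.9,0,-1],[0,0,-0.9,0,-1],[0,0,-0.9,0,-1],[0,0,-0.9,0,-1]]'
python3 -m crank '[[0,0,-0.9,0,-1],[0,0,0,0,-1],[0,0,0,0,-1]]'
python3 go.py .4599 -.1386 .3 -.088
python3 - <<'E'
from h import *
W=look("wrist");S=look("scene");D=look("side")
a=cv2.resize(W["bgr"][0:250,180:520],(510,375)); b=cv2.resize(S["bgr"][90:300,80:320],(290,254))
m=np.zeros((375,800,3),np.uint8);m[:,:510]=a;m[:254,510:]=b
cv2.imwrite("pics/c11.png",m)
E
```

```text
t: 43.47
ee_pos: [0.4602, -0.1394, 0.0242]
tcp_rot: [3.141, -0.002, -0.089]
ft_force: [1.2, 0.2, 3.1]
opening: 0.0297
finger_force: 30.0
t: 43.88
ee_pos: [0.4597, -0.1392, 0.0235]
tcp_rot: [-3.142, 0.0, -0.089]
ft_force: [-0.6, 0.7, -0.3]
opening: 0.0495
finger_force: 0.0
t: 44.3
ee_pos: [0.4595, -0.1391, 0.1356]
tcp_rot: [-3.141, 0.0, -0.089]
ft_force: [0.5, -0.2, -0.2]
opening: 0.0498
finger_force: 0.0
t: 44.72
ee_pos: [0.4594, -0.139, 0.2708]
tcp_rot: [-3.141, 0.0, -0.089]
ft_force: [0.4, -0.3, 0.7]
opening: 0.0184
finger_force: 0.0
t: 44.97
ee_pos: [0.4599, -0.1393, 0.2972]
tcp_rot: [3.141, -0.002, -0.089]
ft_force: [0.3, 0.2, -1.0]
opening: 0.0006
finger_force: 0.0
at [ 0.4599 -0.1393  0.2972] yaw -0.089 rows turn -0.01 shift xyz [-0.   -0.02 -0.09] j6 1.12 t 44.9667
```

View pics/c11.png

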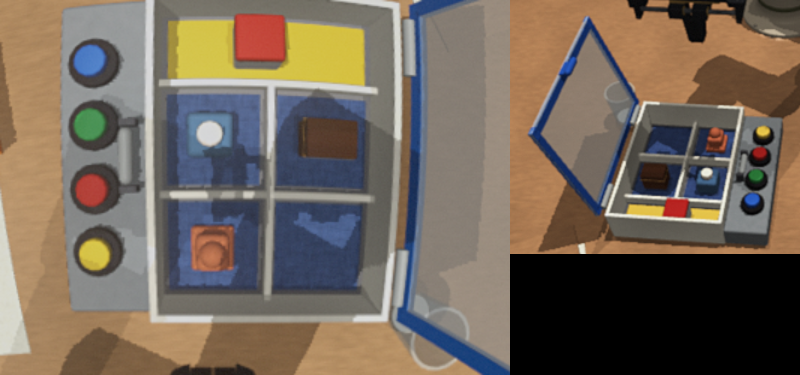

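All is loaded: idol, inkwell and casket stand in separate bays, fresh is in the yellow bay, and the lid is open. Next I'll go over the lid's top edge (z about 0.29), come down behind it, and push it along its arc.

```bash
python3 -m crank '[[0,0,-0.8,0,-1],[0,0,-0.8,0,-1],[0.36,0.9,0,0,-1],[0.36,0.98,0,0,-1],[0.36,0.98,0,0,-1]]'
python3 -m crank '[[0.36,0.98,0,0,-1],[0.36,0.98,0,0,-1],[0.36,0.98,0,0,-1],[0.36,0.98,0,0,-1],[0.36,0.98,0,0,-1]]'
python3 -m crank '[[0,0.2,0,0,-1],[0,0,0,0,-1],[0,0,0,0,-1]]'
python3 go.py .5255 -.381 .258 -.088
python3 - <<'E'
from h import *
S=look("scene");D=look("side")
for d in (S,D):
    c=max(blob(d,(100,120,40),(125,255,255)),key=lambda k:cv2.contourArea(k) if 20<k[0,0,0]<560 else 0);print(cv2.boundingRect(c),cv2.approxPolyDP(c,5,True)[:,0].tolist())
E
```

```text
t: 45.53
ee_pos: [0.4845, -0.2283, 0.3438]
tcp_rot: [-3.141, 0.001, -0.088]
ft_force: [1.3, 0.4, -0.1]
opening: 0.0003
finger_force: 0.0
t: 45.95
ee_pos: [0.5252, -0.3803, 0.3429]
tcp_rot: [-3.14, 0.002, -0.089]
ft_force: [0.9, 0.0, -0.5]
opening: 0.0003
finger_force: 0.0
t: 46.2
ee_pos: [0.5245, -0.3843, 0.3435]
tcp_rot: [-3.14, 0.001, -0.089]
ft_force: [-0.2, -0.7, 0.4]
opening: 0.0002
finger_force: 0.0
at [ 0.5245 -0.3843  0.3435] yaw -0.089 rows turn -0.01 shift xyz [ 0.02 -0.11  2.85] j6 0.85 t 46.2
(96, 105, 90, 163) [[144, 105], [96, 201], [153, 267], [185, 172]]
(317, 40, 76, 97) [[325, 40], [317, 112], [392, 136], [320, 111], [328, 46], [388, 61]]
```

```bash
python3 - <<'E'
from h import *
S=look("scene");D=look("side")
print(tri([(S,(96,201)),(D,(325,41))]), tri([(S,(153,267)),(D,(317,112))]))
E
python3 -m crank '[[0,0,0.7,0,-1],[0,0,0.7,0,-1],[0,0,0.7,0,-1],[0,0,0.5,0,-1],[0,0,0,0,-1]]'
python3 -m crank '[[0,0,0,0,-1],[0,0,0,0,-1]]'
python3 go.py .5274 -.360 .258 -.088
```

```text
(array([ 0.66248938, -0.37312115,  0.28432308]), np.float64(0.0020296205996963774)) (array([ 0.66733701, -0.32433461,  0.07456746]), np.float64(0.0010272180977196693))
t: 46.82
ee_pos: [0.524, -0.3832, 0.2637]
tcp_rot: [-3.138, 0.004, -0.088]
ft_force: [-1.0, 0.1, 0.4]
opening: 0.0004
finger_force: 0.0
t: 46.98
ee_pos: [0.5249, -0.3846, 0.2682]
tcp_rot: [3.14, -0.002, -0.088]
ft_force: [0.6, -0.9, 0.6]
opening: 0.0004
finger_force: 0.0
at [ 0.5249 -0.3846  0.2682] yaw -0.088 rows turn -0.01 shift xyz [ 0.01 -0.82  0.34] j6 0.85 t 46.9833
```

The free edge measures z 0.284 and the hinge z 0.075, as expected. The tip is behind the lid without contact, so I'll push toward +y.

```bash
python3 -m crank '[[0,-0.3,0.2,0,-1],[0,-0.5,0,0,-1],[0,-0.5,0,0,-1],[0,0,0,0,-1]]'
python3 -m crank '[[0,-0.5,0,0,-1],[0,-0.5,0,0,-1],[0,-0.5,0,0,-1],[0,0,0,0,-1]]'
python3 go.py .539 -.232 .234 -.088
```

```text
t: 47.32
ee_pos: [0.5286, -0.3438, 0.2624]
tcp_rot: [3.14, -0.002, -0.087]
ft_force: [0.5, 0.6, -0.0]
opening: 0.0004
finger_force: 0.0
t: 47.65
ee_pos: [0.5324, -0.2981, 0.2608]
tcp_rot: [-3.141, 0.0, -0.086]
ft_force: [0.1, 0.1, -0.0]
opening: 0.0006
finger_force: 0.0
at [ 0.5324 -0.2981  0.2608] yaw -0.086 rows turn 0.02 shift xyz [ 0.03 -2.22  0.89] j6 0.95 t 47.65
```

```bash
cat > lid.py <<'E'
from h import *
S=look("scene");D=look("side")
for d in (S,D):
    c=max(blob(d,(100,120,40),(125,255,255)),key=lambda k:cv2.contourArea(k) if 20<k[0,0,0]<400 and k[:,0,1].max()>90 else 0);print(cv2.contourArea(c),cv2.boundingRect(c),cv2.approxPolyDP(c,5,True)[:,0].tolist())
E
python3 lid.py
```

```text
4114.0 (9, 0, 87, 103) [[91, 0], [45, 0], [50, 5], [33, 8], [39, 11], [31, 11], [33, 16], [24, 12], [28, 18], [22, 10], [20, 17], [17, 9], [11, 12], [9, 26], [19, 34], [15, 38], [49, 102], [74, 57], [70, 29], [94, 11]]
268.5 (310, 54, 81, 60) [[310, 54], [318, 113], [314, 58], [390, 79]]
```

The lid is moving: its far corner in the side view went from (325,41) to (310,54). I'll continue along the arc.

```bash
python3 -m crank '[[0,-0.5,0.05,0,-1],[0,-0.55,0.15,0,-1],[0,-0.55,0.27,0,-1],[0,-0.55,0.35,0,-1],[0,0,0,0,-1]]'
python3 -m crank '[[0,-0.5,0.3,0,-1],[0,-0.5,0.4,0,-1],[0,-0.45,0.45,0,-1],[0,0,0,0,-1]]'
python3 go.py .5456 -.157 .151 -.088; python3 lid.py
```

```text
t: 48.17
ee_pos: [0.5374, -0.2338, 0.2345]
tcp_rot: [-3.139, 0.003, -0.087]
ft_force: [-0.6, 0.6, -0.2]
opening: 0.0005
finger_force: 0.0
t: 48.5
ee_pos: [0.541, -0.1916, 0.1997]
tcp_rot: [-3.139, 0.004, -0.087]
ft_force: [0.0, 0.2, -0.4]
opening: 0.0006
finger_force: 0.0
at [ 0.541  -0.1916  0.1997] yaw -0.087 rows turn 0.01 shift xyz [ 0.05 -1.16  1.62] j6 1.11 t 48.5
4196.5 (12, 0, 98, 103) [[91, 0], [56, 1], [59, 19], [48, 14], [55, 11], [46, 13], [59, 26], [52, 29], [54, 41], [49, 31], [41, 33], [43, 25], [40, 36], [25, 19], [22, 28], [17, 20], [23, 17], [15, 21], [14, 15], [12, 30], [18, 24], [14, 36], [24, 29], [29, 42], [16, 40], [23, 42], [49, 102], [78, 48], [109, 49]]
208.0 (359, 155, 26, 17) [[367, 155], [359, 166], [376, 171], [384, 161]]
```

```bash
cat > lid.py <<'E'
from h import *
S=look("scene");D=look("side")
for d,roi in ((S,(95,95,320,300)),(D,(250,20,430,200))):
    for c in blob(d,(100,150,60),(125,255,255),roi)[:3]: print(cv2.contourArea(c),cv2.boundingRect(c),cv2.approxPolyDP(c,5,True)[:,0].tolist())
    print()
E
python3 -m crank '[[0,-0.4,0.4,0,-1],[0,-0.4,0.55,0,-1],[0,-0.35,0.6,0,-1],[0,0,0,0,-1]]'
python3 go.py .5467 -.144 .115 -.088; python3 lid.py
```

```text
t: 48.93
ee_pos: [0.544, -0.1585, 0.1531]
tcp_rot: [-3.14, 0.004, -0.089]
ft_force: [0.0, 0.6, -0.3]
opening: 0.0005
finger_force: 0.0
at [ 0.544  -0.1585  0.1531] yaw -0.089 rows turn -0.01 shift xyz [ 0.05 -0.49  1.27] j6 1.17 t 48.9333
775.0 (152, 182, 101, 85) [[252, 185], [234, 244], [158, 260], [181, 182], [152, 265], [240, 248]]
102.5 (274, 250, 13, 11) [[274, 253], [277, 260], [286, 256], [284, 250]]
81.5 (254, 192, 9, 17) [[255, 192], [260, 208], [262, 196]]

60.5 (316, 140, 12, 11) [[319, 140], [316, 146], [327, 150]]
58.5 (279, 170, 12, 9) [[287, 170], [280, 176], [287, 177]]
58.0 (373, 139, 27, 17) [[398, 139], [373, 154]]
```

The lid is following: the rim's far free corner is now at (240,248), at an angle of about 0.4. Now the last part and the catch.

```bash
python3 -m crank '[[0,-0.25,0.5,0,-1],[0,-0.2,0.5,0,-1],[0,-0.15,0.4,0,-1],[0,0,0.3,0,-1],[0,0,0,0,-1]]'
python3 -m crank '[[0,0,0.3,0,-1],[0,0,0.2,0,-1],[0,0,0,0,-1]]'
python3 go.py .547 -.139 .078 -.088
```

```text
t: 49.45
ee_pos: [0.5462, -0.142, 0.1035]
tcp_rot: [-3.141, 0.001, -0.089]
ft_force: [-0.3, 0.3, -0.2]
opening: 0.0005
finger_force: 0.0
t: 49.7
ee_pos: [0.5467, -0.1419, 0.0888]
tcp_rot: [3.141, -0.001, -0.089]
ft_force: [-0.1, 0.4, 0.5]
opening: 0.0005
finger_force: 0.0
at [ 0.5467 -0.1419  0.0888] yaw -0.089 rows turn -0.02 shift xyz [ 0.   -0.1   0.36] j6 1.20 t 49.7
```

```bash
python3 -m crank '[[0,0,0.12,0,-1],[0,0,0.12,0,-1],[0,0,0,0,-1]]'
python3 go.py .547 -.139 .078 -.088; python3 lid.py
```

```text
t: 49.95
ee_pos: [0.5468, -0.1414, 0.0822]
tcp_rot: [3.141, -0.002, -0.089]
ft_force: [1.0, 1.1, 3.0]
opening: 0.0003
finger_force: 1.6
at [ 0.5468 -0.1414  0.0822] yaw -0.089 rows turn -0.01 shift xyz [ 0.   -0.08  0.14] j6 1.20 t 49.95
1108.0 (153, 172, 113, 100) [[185, 172], [153, 266], [254, 271], [265, 208], [248, 266], [159, 260], [187, 177], [215, 175]]
101.5 (274, 250, 13, 11) [[274, 253], [277, 260], [286, 256], [284, 250]]
41.0 (257, 175, 17, 7) [[257, 175], [267, 181], [273, 176]]

295.0 (277, 117, 116, 69) [[277, 150], [367, 185], [392, 153], [362, 181], [285, 152], [312, 117]]
58.5 (279, 170, 12, 9) [[287, 170], [280, 176], [287, 177]]
28.0 (314, 170, 11, 8) [[315, 171], [324, 177]]
```

Contact on the catch (3 N). I'll press on in small steps.

```bash
python3 -m crank '[[0,0,0.1,0,-1],[0,0,0,0,-1],[0,0,0,0,-1]]'; python3 -m crank '[[0,0,0.1,0,-1],[0,0,0,0,-1],[0,0,0,0,-1]]'; python3 -m crank '[[0,0,0.1,0,-1],[0,0,0,0,-1],[0,0,0,0,-1]]'
```

```text
t: 50.3
ee_pos: [0.5462, -0.1413, 0.0785]
tcp_rot: [3.142, 0.001, -0.089]
ft_force: [0.0, -0.8, 1.1]
opening: 0.0002
finger_force: 0.3
t: 50.55
ee_pos: [0.5463, -0.1414, 0.0773]
tcp_rot: [3.141, -0.001, -0.089]
ft_force: [-3.7, 2.5, 16.2]
opening: 0.0003
finger_force: 8.2
t: 50.8
ee_pos: [0.5465, -0.1414, 0.077]
tcp_rot: [3.14, -0.003, -0.088]
ft_force: [-11.9, 6.0, 40.3]
opening: 0.0002
finger_force: 20.1
```

The tip stands at z 0.077, which is the shut lid's top face, against a hard stop at 40 N. The lid is shut, so I'll back off and check its rim.

```bash
python3 -m crank '[[0,0,-0.3,0,-1],[0,0,-0.7,0,-1],[0,0,-0.8,0,-1],[0,0,-0.6,0,-1],[0,0,0,0,-1]]'
python3 lid.py
python3 - <<'E'
from h import *
S=look("scene");D=look("side")
print(tri([(S,(254,271)),(D,(277,150))]))
E
python3 go.py .635 -.050 .1 -.088
```

```text
t: 51.22
ee_pos: [0.5473, -0.1419, 0.1478]
tcp_rot: [3.139, -0.005, -0.089]
ft_force: [0.8, 0.6, 0.1]
opening: 0.0004
finger_force: 0.0
1116.5 (153, 175, 117, 98) [[184, 175], [153, 266], [255, 272], [266, 187], [249, 267], [159, 260]]
100.5 (274, 250, 13, 11) [[274, 253], [277, 260], [286, 256], [284, 250]]
32.5 (266, 218, 5, 15) [[268, 218], [266, 232]]

395.5 (277, 120, 123, 67) [[277, 152], [369, 186], [399, 142], [339, 120], [397, 141], [367, 183], [284, 153], [300, 130]]
58.5 (279, 170, 12, 9) [[287, 170], [280, 176], [287, 177]]
14.0 (315, 171, 9, 6) [[315, 172], [323, 176]]

(array([ 0.68589758, -0.10496789,  0.08356757]), np.float64(0.0015471572853114149))
at [ 0.5456 -0.141   0.1432] yaw -0.089 rows turn -0.01 shift xyz [ 2.7  -3.28  1.44] j6 1.20 t 51.4167
```

```bash
python3 -m crank '[[0.9,-1,0,0,-1],[0.9,-1,0,0,-1],[0.9,-1,0,0,-1],[0,-0.28,0.6,0,-1],[0,0,0.5,0,-1]]'
python3 -m crank '[[0,0,0,0,-1],[0,0,0,0,-1]]'
python3 go.py .635 -.050 .064 -.088
python3 - <<'E'
from h import *
S=look("scene");D=look("side")
print(tri([(S,(255,272)),(D,(277,152))]),tri([(S,(184,175)),(D,(399,142))]),plane(S,(255,272),.078),plane(D,(277,152),.078))
E
```

```text
t: 51.83
ee_pos: [0.6364, -0.0477, 0.1094]
tcp_rot: [-3.141, 0.001, -0.086]
ft_force: [-0.5, 0.2, -0.5]
opening: 0.0002
finger_force: 0.0
t: 52.0
ee_pos: [0.635, -0.0503, 0.1101]
tcp_rot: [-3.141, 0.003, -0.089]
ft_force: [-0.1, -0.7, -0.3]
opening: 0.0006
finger_force: 0.0
at [ 0.635  -0.0503  0.1101] yaw -0.089 rows turn -0.01 shift xyz [-0.   -0.01  1.54] j6 1.40 t 52.0
(array([ 0.68517501, -0.10331699,  0.07823632]), np.float64(0.0013268155975517874)) (array([ 0.39801063, -0.29923711,  0.07190601]), np.float64(0.004590681468213058)) [ 0.68609134 -0.10229408  0.078     ] [ 0.68500933 -0.10516284  0.078     ]
```

The lid's free corner measures z 0.078, so it is shut. Pressing blue.

```bash
python3 -m crank '[[0,0,0.6,0,-1],[0,0,0.5,0,-1],[0,0,0.25,0,-1],[0,0,0,0,-1]]'; python3 -m crank '[[0,0,0.12,0,-1],[0,0,0,0,-1],[0,0,0,0,-1]]';python3 -m crank '[[0,0,0.12,0,-1],[0,0,0,0,-1],[0,0,0,0,-1]]'
```

```text
t: 52.43
ee_pos: [0.6351, -0.0508, 0.0703]
tcp_rot: [-3.141, 0.002, -0.09]
ft_force: [-1.5, 0.4, 0.3]
opening: 0.0002
finger_force: 0.0
t: 52.68
ee_pos: [0.636, -0.0506, 0.0684]
tcp_rot: [3.141, -0.001, -0.089]
ft_force: [-0.3, -0.1, -0.9]
opening: 0.0003
finger_force: 0.0
t: 52.93
ee_pos: [0.6362, -0.0506, 0.0646]
tcp_rot: [3.141, -0.002, -0.089]
ft_force: [0.5, -0.3, 2.5]
opening: 0.0006
finger_force: 1.5
```

```bash
python3 -m crank '[[0,0,0.13,0,-1],[0,0,0,0,-1],[0,0,0,0,-1]]';python3 -m crank '[[0,0,0.13,0,-1],[0,0,0,0,-1],[0,0,0,0,-1]]'
```

```text
t: 53.18
ee_pos: [0.6363, -0.0506, 0.0614]
tcp_rot: [3.141, -0.002, -0.089]
ft_force: [-1.2, -0.7, 10.8]
opening: 0.0005
finger_force: 5.2
t: 53.43
ee_pos: [0.6364, -0.0505, 0.0609]
tcp_rot: [3.14, -0.005, -0.089]
ft_force: [-10.4, 1.4, 35.4]
opening: 0.0002
finger_force: 17.3
```

Blue has bottomed (hard stop at 35 N). On to yellow, passing well above the others.

```bash
python3 -m crank '[[0,0,-0.5,0,-1],[0,0,-0.8,0,-1],[0,0,-0.6,0,-1],[0,0,0,0,-1]]'
python3 go.py .471 -.036 .07 -.088
python3 -m crank '[[-0.9,0,0,0,-1],[-0.9,0,0,0,-1],[-0.9,0,0,0,-1],[-0.9,0,0,0,-1],[-0.9,0,0,0,-1]]'
python3 -m crank '[[-1,0,0,0,-1],[0,0,0,0,-1],[0,0,0,0,-1]]'
python3 go.py .471 -.036 .07 -.088
```

```text
t: 53.77
ee_pos: [0.6369, -0.0506, 0.1165]
tcp_rot: [3.141, -0.006, -0.089]
ft_force: [1.7, -0.2, -0.1]
opening: 0.0007
finger_force: 0.0
at [ 0.6369 -0.0506  0.1165] yaw -0.089 rows turn -0.01 shift xyz [-5.55  0.    1.55] j6 1.40 t 53.7667
t: 54.18
ee_pos: [0.4993, -0.038, 0.112]
tcp_rot: [-3.141, 0.002, -0.089]
ft_force: [0.2, -0.1, 0.5]
opening: 0.0001
finger_force: 0.0
t: 54.43
ee_pos: [0.4703, -0.0355, 0.1127]
tcp_rot: [-3.141, 0.001, -0.089]
ft_force: [0.4, -0.0, -0.2]
opening: 0.0003
finger_force: 0.0
at [ 0.4703 -0.0355  0.1127] yaw -0.089 rows turn -0.02 shift xyz [0.03 0.02 1.42] j6 1.33 t 54.4333
```

```bash
python3 -m crank '[[0,0,0.6,0,-1],[0,0,0.5,0,-1],[0,0,0.3,0,-1],[0,0,0,0,-1],[0,0,0,0,-1]]'; python3 -m crank '[[0,0,0.12,0,-1],[0,0,0,0,-1],[0,0,0,0,-1]]';python3 -m crank '[[0,0,0.12,0,-1],[0,0,0,0,-1],[0,0,0,0,-1]]'; python3 -m crank '[[0,0,0.1,0,-1],[0,0,0,0,-1],[0,0,0,0,-1]]'
```

```text
t: 54.85
ee_pos: [0.4718, -0.0358, 0.0709]
tcp_rot: [-3.141, 0.001, -0.089]
ft_force: [1.0, -0.6, 0.6]
opening: 0.0007
finger_force: 0.0
t: 55.1
ee_pos: [0.4716, -0.0358, 0.0679]
tcp_rot: [3.141, -0.001, -0.089]
ft_force: [-0.6, -0.4, 0.4]
opening: 0.0002
finger_force: 0.0
t: 55.35
ee_pos: [0.4717, -0.0358, 0.0643]
tcp_rot: [3.141, -0.001, -0.089]
ft_force: [0.6, -0.1, 3.0]
opening: 0.0005
finger_force: 1.6
t: 55.6
ee_pos: [0.4718, -0.0358, 0.0614]
tcp_rot: [3.141, -0.001, -0.089]
ft_force: [0.2, 0.7, 7.6]
opening: 0.0002
finger_force: 3.5
```

```bash
python3 -m crank '[[0,0,0.1,0,-1],[0,0,0,0,-1],[0,0,0,0,-1]]'
python3 -m crank '[[0,0,-0.5,0,-1],[0,0,-0.8,0,-1],[0,0,-0.6,0,-1],[0,0,0,0,-1]]'
python3 -m crank '[[0.9,0,0,0,-1],[0.9,0,0,0,-1],[0.9,0,0,0,-1],[0.93,0,0,0,-1],[0,0,0,0,-1]]'
python3 -m crank '[[0,0,0,0,-1],[0,0,0,0,-1]]'
python3 go.py .5805 -.0455 .07 -.088
```

```text
t: 55.85
ee_pos: [0.4719, -0.0359, 0.0608]
tcp_rot: [3.141, -0.003, -0.089]
ft_force: [-8.9, 2.8, 40.2]
opening: 0.0003
finger_force: 19.8
t: 56.18
ee_pos: [0.4725, -0.0361, 0.1175]
tcp_rot: [3.14, -0.005, -0.089]
ft_force: [-0.7, 0.2, -0.1]
opening: 0.0007
finger_force: 0.0
t: 56.6
ee_pos: [0.5831, -0.046, 0.1133]
tcp_rot: [3.142, -0.001, -0.089]
ft_force: [-0.7, -0.1, -0.7]
opening: 0.0003
finger_force: 0.0
t: 56.77
ee_pos: [0.5787, -0.0451, 0.1138]
tcp_rot: [-3.141, 0.003, -0.089]
ft_force: [0.1, -0.2, 0.5]
opening: 0.0003
finger_force: 0.0
at [ 0.5787 -0.0451  0.1138] yaw -0.089 rows turn -0.01 shift xyz [0.06 0.01 1.46] j6 1.38 t 56.7667
```

Yellow has bottomed. Now green.

```bash
python3 -m crank '[[0.06,0,0.6,0,-1],[0,0,0.5,0,-1],[0,0,0.3,0,-1],[0,0,0,0,-1],[0,0,0,0,-1]]'; python3 -m crank '[[0,0,0.12,0,-1],[0,0,0,0,-1],[0,0,0,0,-1]]';python3 -m crank '[[0,0,0.12,0,-1],[0,0,0,0,-1],[0,0,0,0,-1]]'; python3 -m crank '[[0,0,0.1,0,-1],[0,0,0,0,-1],[0,0,0,0,-1]]'; python3 -m crank '[[0,0,0.08,0,-1],[0,0,0,0,-1],[0,0,0,0,-1]]'
```

```text
t: 57.18
ee_pos: [0.5811, -0.0455, 0.0731]
tcp_rot: [-3.141, 0.001, -0.089]
ft_force: [1.1, -0.6, 0.8]
opening: 0.0002
finger_force: 0.0
t: 57.43
ee_pos: [0.5817, -0.0456, 0.0699]
tcp_rot: [3.141, -0.001, -0.089]
ft_force: [0.1, 0.0, 0.1]
opening: 0.0005
finger_force: 0.0
t: 57.68
ee_pos: [0.5819, -0.0456, 0.0661]
tcp_rot: [3.141, -0.001, -0.089]
ft_force: [0.1, -0.0, 2.3]
opening: 0.0005
finger_force: 1.1
t: 57.93
ee_pos: [0.5819, -0.0457, 0.063]
tcp_rot: [3.141, -0.001, -0.089]
ft_force: [1.2, -0.8, 4.7]
opening: 0.0004
finger_force: 1.9
t: 58.18
ee_pos: [0.582, -0.0456, 0.0613]
tcp_rot: [3.141, -0.001, -0.089]
ft_force: [-1.6, 0.4, 10.4]
opening: 0.0008
finger_force: 5.4
```

```bash
python3 -m crank '[[0,0,0.06,0,-1],[0,0,0,0,-1],[0,0,0,0,-1]]'
python3 -m crank '[[0,0,-0.5,0,-1],[0,0,-0.8,0,-1],[0,0,-0.8,0,-1],[0,0,-0.8,0,-1],[0,0,-0.8,0,-1]]'
python3 -m crank '[[0,0,-0.6,0,-1],[0,0,0,0,-1],[0,0,0,0,-1]]'
python3 lid.py; python3 - <<'E'
from h import *
S=look("scene")
print({n:[round(x,1) for x in cen(blob(S,lo,hi,(270,185,300,265))[0])] for n,(lo,hi) in {"b":((100,150,40),(125,255,255)),"g":((45,80,40),(85,255,255)),"r":((172,150,90),(6,255,255)),"y":((22,150,110),(34,255,255))}.items()})
print(arm.sense()["t"], arm.sign_off())
E
```

```text
t: 58.43
ee_pos: [0.5821, -0.0457, 0.0611]
tcp_rot: [3.141, -0.003, -0.089]
ft_force: [-6.2, 1.9, 23.2]
opening: 0.0006
finger_force: 12.0
t: 58.85
ee_pos: [0.581, -0.0454, 0.1701]
tcp_rot: [-3.141, 0.002, -0.089]
ft_force: [0.5, -1.4, 0.7]
opening: -0.0
finger_force: 0.0
t: 59.1
ee_pos: [0.5814, -0.0455, 0.1872]
tcp_rot: [-3.142, 0.0, -0.089]
ft_force: [-0.4, 0.1, -0.9]
opening: 0.0003
finger_force: 0.0
1218.5 (153, 172, 117, 101) [[185, 172], [153, 266], [255, 272], [267, 189], [249, 268], [159, 260], [188, 176], [228, 177]]
90.0 (274, 250, 12, 11) [[274, 256], [282, 260], [285, 251]]
65.0 (241, 174, 21, 6) [[241, 178], [261, 177]]

341.0 (277, 113, 126, 74) [[277, 152], [369, 186], [402, 141], [318, 113], [397, 141], [367, 183], [287, 155], [287, 143]]
56.0 (279, 170, 11, 8) [[279, 173], [289, 175]]
12.0 (316, 171, 8, 6) [[316, 171], [323, 176]]

{'b': [280.1, 255.3], 'g': [283.4, 235.0], 'r': [286.6, 215.7], 'y': [290.7, 198.4]}
the job is handed in; nothing more can be done
59.25 None
```

I handed the job in at 59 s, with the verdict not shown: spent canister in the bin, fresh one and the three finds present (casket, idol, inkwell) standing in their bays, lid shut, and blue, yellow and green keys pressed in that order.

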